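# Get the washed desk fan going again on the sill

## Task

The desk fan has been washed and should run again for tonight's game. First clear the mahjong tile cases (there may be two, three or four) that stand in its way into one straight column, lying flat and squarely one on another along the wooden board and centred on it; then set the blade rotor on the fan's upright shaft, turning it under light pressure until its slot drops over the cross pin and it sits fully home, let go of it, and last flick the chrome toggle over to on. Leave the coil tin, the cat, the bowl and the hair clip where they are.

Things in the scene. Friction and masses are not known exactly. Their poses are not given: they have to be found in the camera images.
- fan: Cream desk fan fixed on the sill, its head tilted up to face the ceiling. Base 220 (x) x 160 (y) x 45 mm; origin at the centre of the base's underside, -x is its front. The switch is on the base at x = -85 mm; the motor axis stands upright at x = +60 mm: a motor 90 mm across with a wire guard ring 82 mm in radius at height 144 mm.
- collar (a point): Centre of the flat top of the motor's collar (44 mm across), 150 mm above the sill, on the shaft axis; z up. The seated rotor's underside rests here, so its origin then lies at this point. Above it stands the shaft, 12 mm in diameter and 27 mm tall, its last 5 mm tapering to 6 mm.
- pin (a point): Centre of the steel cross pin through the fan's shaft, 7 mm above the collar top, on the axis; its x axis runs along the pin. The pin is 36 mm long, 6 mm wide and 6 mm high (from 4 to 10 mm above the collar). The shaft has stiff friction (0.2 N m), hardly turns under light pressure, and starts at any angle to the fan.
- rotor: Loose grey four-bladed fan rotor, 150 mm across, about 0.12 kg, lying on its hub, grip up. Origin at the centre of the hub's underside, z up, x along its slot. Hub 44 x 44 mm, 34 mm high. Blades at 45 degrees to x and y, heights 14 to 30 mm. Not aligned with the pin, the hub rests on it with its origin 10 mm above the collar; aligned it drops those 10 mm.
- rotor_slot (a point): Centre of the rotor hub's underside (same frame as the rotor). From here a square 15 mm bore, 30 mm deep, takes the shaft, and along x a slot 9 mm wide and 14 mm deep, open at both ends, takes the cross pin; either way round fits, within about 0.08 rad.
- rotor_grip (a point): Middle of the finger grip on the rotor's top, 52 mm above its origin (same axes): a block 52 mm long along x, 20 mm wide along y, from 34 to 66 mm above the origin. Pinch it across y.
- switch (a joint): Chrome toggle switch on the front of the fan's base: 0 = off, leaning to the fan's -y side; 1.0 = on, leaning to its +y side (rad). It stays where it is left; about 1.2 N at its tip moves it. On counts from 0.8.
- switch_tip (a point): Ball end (14 mm across) of the chrome toggle, 50 mm from its pivot, which lies at x = -85, y = 0, z = 46 mm in the fan's frame. The tip starts about 24 mm to the -y side of the pivot, about 90 mm above the sill, and goes over to 24 mm on the +y side; its orientation turns with the lever.
- board: Plain light wooden board fixed on the sill, 160 (x) x 80 (y) x 12 mm; origin at the centre of its underside.
- board_top (a point): Centre of the board's upper face, 12 mm above the sill; x along the board's length. The column is centred here, the cases' length along the board's.
- case1: A closed dark-wood mahjong tile case with a brass seam and clasp, a solid box 120 x 50 x 36 mm (x long, y wide, z high), 0.18 to 0.35 kg; origin at the centre of its underside. All cases are alike. It lies flat on the sill; grip it across its 50 mm width. Two to four cases are present; an absent one reads None.
- case2: A closed dark-wood mahjong tile case with a brass seam and clasp, a solid box 120 x 50 x 36 mm (x long, y wide, z high), 0.18 to 0.35 kg; origin at the centre of its underside. All cases are alike. It lies flat on the sill; grip it across its 50 mm width. Two to four cases are present; an absent one reads None.
- case3: A closed dark-wood mahjong tile case with a brass seam and clasp, a solid box 120 x 50 x 36 mm (x long, y wide, z high), 0.18 to 0.35 kg; origin at the centre of its underside. All cases are alike. It lies flat on the sill; grip it across its 50 mm width. Two to four cases are present; an absent one reads None.
- case4: A closed dark-wood mahjong tile case with a brass seam and clasp, a solid box 120 x 50 x 36 mm (x long, y wide, z high), 0.18 to 0.35 kg; origin at the centre of its underside. All cases are alike. It lies flat on the sill; grip it across its 50 mm width. Two to four cases are present; an absent one reads None.
- coil_tin: Round green tin for mosquito coils, 120 mm across, 34 mm high, loose; origin at the centre of its underside. Leave it.
- cat: Gold plastic beckoning cat, about 80 mm wide and 135 mm high, loose; origin at the centre of its underside. Leave it.
- bowl: White porcelain rice bowl, 112 mm across, 56 mm high, loose; origin at the centre of its underside. Leave it.
- hair_clip: Chrome hair clip, 65 x 16 x 13 mm, loose; origin at the centre of its underside. Leave it.

How it is judged:
By the outcome, as a careful person would: the job done as asked, in the order asked, and still so for the second after the job is handed in, with the robot touching nothing.
Of case1, case2, case3, case4 only 2 to 4 are there at a start; the rules pass over those that are not, and their reading is None.
At some moment in a run one of rotor may be knocked a few centimetres aside while the robot is not near it.
It also fails if it takes over 210 s, if anything falls off the work surface, if the arm or the gripper's body presses on something with over 40 N, if the wrist force passes 120 N, or if a joint passes its speed limit or range.

## Robot

A 6-joint arm with a two-finger parallel gripper is mounted at the origin on the work surface. World frame = base frame: x ahead of the robot, y to its left, z up, the work surface at z = 0. Lengths are in m, angles in degrees, forces in N, time in s.
With the tool pointing down it reaches from about 0.3 to 0.75 m from the base axis. Payload 8.5 kg.
Tool frame: the origin (TCP) lies between the finger pads; the fingertips stand ahead of it and the grasp point (between the pads) lies 8 mm behind it (env.tcp_to_tips is the z of the fingertips in the tool frame, in m); z points along the fingers, x is the direction in which the jaws open and shut, and the axes are right-handed (so a half turn about z gives the same grasp; the last joint's range is limited). The gripper opens to 85 mm and grips with 20 to 120 N. Pads are 22 mm wide; open, the fingers measure 114 mm over their backs; the gripper's body (76 mm by 85 mm) begins 54 mm behind the grasp point. The pads swing forward as they close: fully open they stand 13 mm farther back than shut.
Start: joints at [56.247, 21.807, 74.336, -0, 83.858, -12.336], TCP at [0.201, 0.512, 0.203] pointing down, gripper open.
Joint ranges: [-178.18, 178.18], [-50.72, 133.34], [12.68, 142.11], [-81.47, 261.47], [9.98, 163.14], [-165.26, 165.26]. Speed limits (degrees/s): [136.94, 136.94, 180, 180, 180, 180].

## Interface

Orientations are given as a 3x3 rotation matrix whose columns are the frame's x, y, z axes.
In Python, from rig import observe, viewer, env gives the robot as it stands.
- The arm moves only by the tool jog_arm, never from a script. Its arguments are lists of equal length, an entry for each row: "dr": the turn, a rotation vector about the tool's x, y, z in rad, a list of three; "slide": the shift along the tool's x, y, z in m, a list of three; "gripper": the opening, from -1 (shut) to 1 (fully open), so that 0 is half open. In form: {"dr": [[rx, ry, rz], ...], "slide": [[dx, dy, dz], ...], "gripper": [gripper, ...]}. A call has exactly 10 rows; each row shifts and turns the commanded pose from where the row before left it, along the tool's axes as they then stand; what a row does not reach is not made up. A row lasts 1/10 s, in which the tool goes at most 50 mm and 8.59 degrees, less where a joint would pass 70% of its speed; a pose out of reach is approached as far as the arm can. A call is refused whole if a number of a shift passes 0.05 or a number of a turn 0.15, either way. A call with a gripper value outside its range is refused whole. The fingers move at their own pace and stop on an object; "force" is the grip in N (left out, the last holds). Time passes only in rows, so rows that do not move let the fingers close, or fill a call up. It gives the time, the measured TCP pose, the force and the opening at its end, in the units of the state.
- observe(): the state, without advancing time (a new reading comes with each control period).
- viewer.get_image(name): name is "side" or "top" or "wrist"; returns a dict with "pixels" (384x512x3 uint8, blue, green, red), "camera_matrix" (3x3 intrinsics, pixels), "dist_coeffs" ([k1, k2, p1, p2, k3] as OpenCV has them; the pictures are not rectified), "R" (3x3) and "t" (3): a world point X has camera coordinates R X + t. Camera axes: x right, y down, z forward; pixel columns grow to the right and rows downward; lengths in m; the calibration is good to about 2 mm. A picture is of the moment at which its call begins. There is no depth.
- env.close_job(): hands the job in, once; it reports no verdict.
The state is a dict: "time_s": time; "q": joint angles; "qvel": joint speeds; "joint_efforts": joint torques, N m; "position": TCP position; "tool_rot": TCP orientation; "ft_force": force on the tool from outside, world axes, zero at the start; "wrist_torque": the same for the moment, N m; "grip_width": finger opening in m.
Only numpy, scipy, OpenCV 4.12 (cv2) and the standard library are available. Lean on these libraries where they do the work, as an engineer would, in place of code of your own. Each camera call takes 0.05 s, during which the arm holds its last target.

## Working session

There is one attempt and no reset: what is moved stays moved. The work goes in short steps, Python scripts to look and compute and a tool call to move; the robot and the scene stay as the last step left them, time stands still between calls to the robot, and variables do not carry over. Pictures are saved under pics/ and viewed, and the job is handed in when it is done.

Besides the shell and the picture viewer there is one more tool, called as name(argument=value, ...), one argument or row to a line, values as JSON. jog_arm: Moves the arm, as the interface text tells. Its arguments: {"type":"object","properties":{"dr":{"type":"array","items":{"type":"array","items":{"type":"number"}}},"slide":{"type":"array","items":{"type":"array","items":{"type":"number"}}},"gripper":{"type":"array","items":{"type":"number"}},"force":{"type":"number"}},"required":["dr","slide","gripper"]}

```bash
ls; mkdir -p pics
cat > h.py <<'E'
import numpy as np, cv2
from rig import observe, viewer, env
def snap(n,f):
    im=viewer.get_image(n); cv2.imwrite('pics/'+f+'.png',im['pixels']); 
    np.savez('pics/'+f+'.npz',**{k:np.array(im[k]) for k in ['pixels','camera_matrix','dist_coeffs','R','t']}); return im
def load(f): return np.load('pics/'+f+'.npz')
def back(im,uv,z):
    uv=np.array(uv,float).reshape(-1,1,2)
    p=cv2.undistortPoints(uv,im['camera_matrix'],im['dist_coeffs']).reshape(-1,2)
    d=np.c_[p,np.ones(len(p))]@im['R']; c=-im['R'].T@im['t']
    s=(z-c[2])/d[:,2]; return c+d*s[:,None]
def proj(im,X):
    X=np.array(X,float).reshape(-1,3)
    return cv2.projectPoints(X,cv2.Rodrigues(im['R'])[0],im['t'],im['camera_matrix'],im['dist_coeffs'])[0].reshape(-1,2)
def crop(f,x0,y0,x1,y1,s,o):
    im=cv2.imread('pics/'+f+'.png')[y0:y1,x0:x1]; cv2.imwrite('pics/'+o+'.png',cv2.resize(im,None,fx=s,fy=s,interpolation=cv2.INTER_CUBIC))
E
python3 - <<'E'
from h import *
for n in ['side','top','wrist']:
    im=snap(n,n+'0'); print(n,-im['R'].T@im['t'],im['R'][2],im['camera_matrix'][0,0])
s=observe(); print(s, env.tcp_to_tips)
E
```

```text
pics
side [ 0.5214653  -1.05029369  0.79251511] [ 0.05102004  0.83462494 -0.5484507 ] 437.33022290228735
top [0.43800312 0.00656407 1.21365276] [ 0.15384509 -0.01445897 -0.98798918] 349.3487532574344
wrist [0.13502485 0.53774612 0.37457847] [ 0.26066386 -0.10360846 -0.95985397] 278.20054767309506
{'time_s': 0.15, 'q': array([ 5.62487791e+01,  2.18315230e+01,  7.43705249e+01, -2.11070594e-04,
        8.38591169e+01, -1.23350920e+01]), 'qvel': array([ 0.11268345, -0.01455272, -0.20087908,  0.00813069,  0.00993113,
        0.09688339]), 'joint_efforts': array([ 1.96761575e-03, -4.48624420e+01, -2.31344211e+01, -1.63154700e-04,
        3.83999955e-03, -5.76467437e-05]), 'position': array([0.20068292, 0.51181514, 0.2021843 ]), 'tool_rot': array([[ 3.65138189e-01,  9.30953143e-01, -5.90058877e-04],
       [ 9.30952745e-01, -3.65138597e-01, -8.89637324e-04],
       [-1.04366393e-03, -2.24476370e-04, -9.99999430e-01]]), 'ft_force': array([0.08185926, 1.39272739, 0.12901963]), 'wrist_torque': array([-0.00125548, -0.04825195,  0.01407544]), 'grip_width': 0.08559370489125899} 0.011
```

View pics/top0.png

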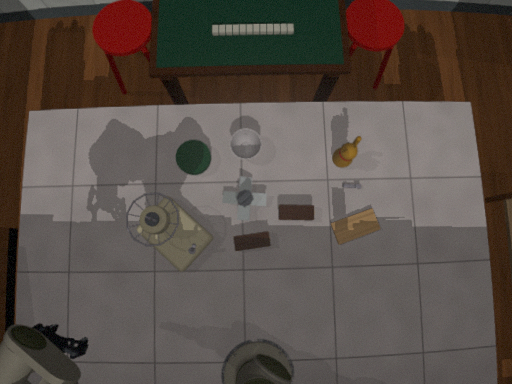

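View pics/side0.png

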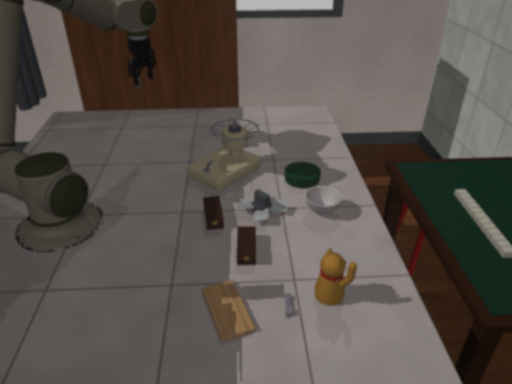

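View pics/wrist0.png

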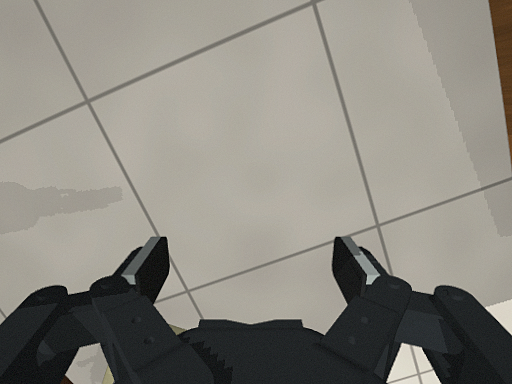

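Run:
```python
from h import *
crop('top0',110,170,270,280,5,'t1'); crop('top0',220,120,400,255,4.4,'t2')
crop('side0',180,110,310,260,4,'s1')
```

```text
(no output)
```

View pics/t1.png

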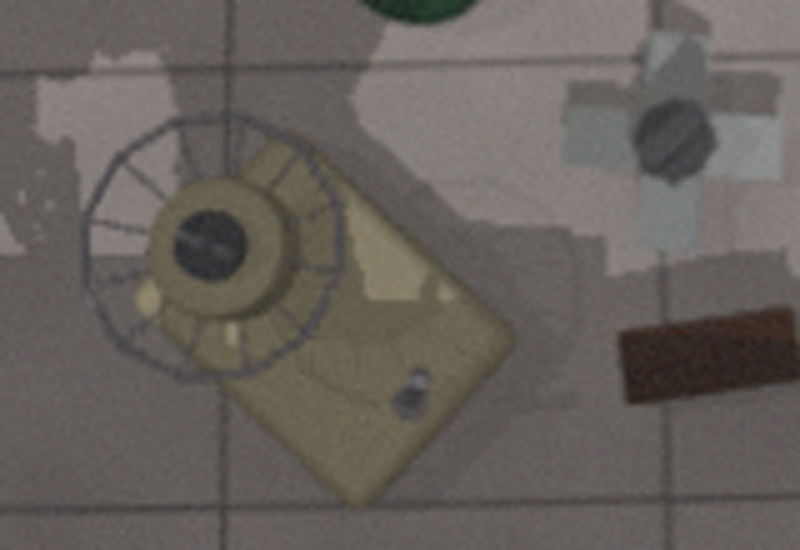

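View pics/t2.png

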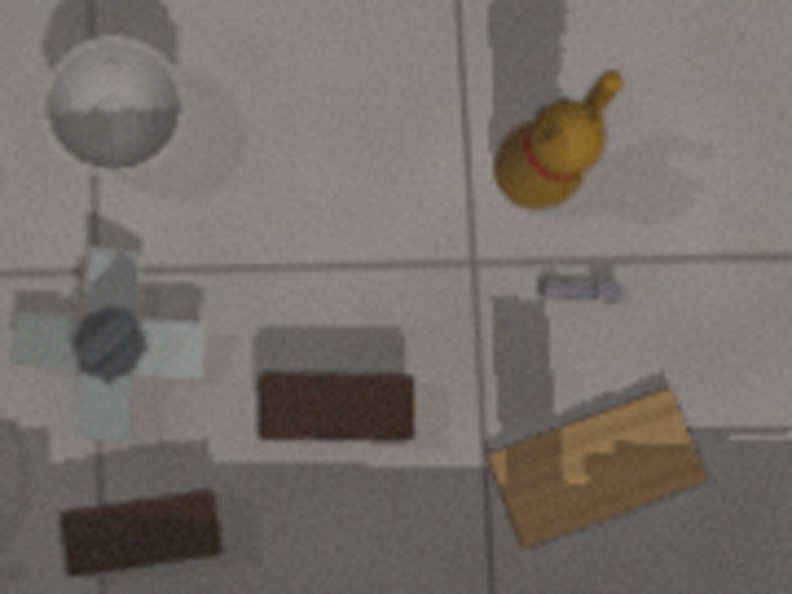

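View pics/s1.png

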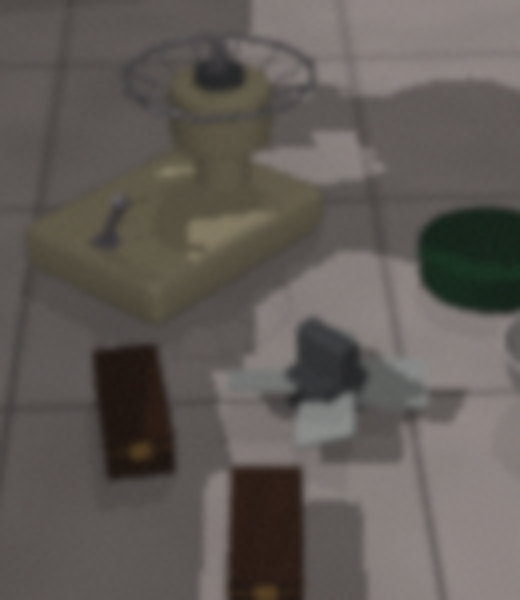

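Run:
```python
from h import *
t=load('top0')
t2=lambda L:np.array(L)/4.4+[220,120]-0.4
t1=lambda L:np.array(L)/5+[110,170]-.4
def rect(n,P):
    P=P[:,:2]; e=[np.linalg.norm(P[i]-P[(i+1)%4]) for i in range(4)]
    d=(P[1]-P[0]+P[2]-P[3]); print(n,P.mean(0).round(4),np.round(e,3),'ang',np.degrees(np.arctan2(d[1],d[0])).round(1))
rect('B',back(t,t2([(258,372),(412,374),(413,440),(259,440)]),.036))
rect('A',back(t,t2([(62,512),(212,490),(221,553),(69,575)]),.036))
rect('board',back(t,t2([(488,454),(665,387),(706,480),(527,548)]),.012))
print('collar',back(t,t1([(211,245)]),.165),'ring',back(t,t1([(213.5,248)]),.144))
print('base corners',back(t,t1([(360,505),(515,338)]),.045))
print('rotor',back(t,t1([(674,140)]),.06), 'blades', back(t,t1([(675,30),(782,145),(668,250),(565,130)]),.022))
print('gripends',back(t,t1([(650,165),(700,118)]),.066), 'pin',back(t,t1([(188,236),(240,254)]),.157))
print('tip',back(t,t1([(419,380)]),.09),'pivot',back(t,t1([(408,402)]),.046))
print('clip,cat,bowl,tin',back(t,t2([(580,288),(545,160),(113,103)]),.01),back(t,[(194,157)],.034))
```

```text
B [ 0.5423 -0.1442] [0.119 0.051 0.119 0.052] ang -91.8
A [0.4498 0.0077] [0.115 0.048 0.116 0.048] ang -83.1
board [ 0.4914 -0.3526] [0.154 0.08  0.155 0.079] ang -71.5
collar [[0.5202436  0.30737369 0.165     ]] ring [[0.52001428 0.31180605 0.144     ]]
base corners [[0.35631581 0.24035521 0.045     ]
 [0.46378153 0.13713394 0.045     ]]
rotor [[0.5921367  0.02868999 0.06      ]] blades [[ 0.67426921  0.02729048  0.022     ]
 [ 0.59208896 -0.04479183  0.022     ]
 [ 0.52167075  0.03494356  0.022     ]
 [ 0.60581049  0.1043333   0.022     ]]
gripends [[0.57501759 0.0447505  0.066     ]
 [0.6056816  0.0110443  0.066     ]] pin [[0.52661333 0.32396396 0.157     ]
 [0.51507319 0.29173701 0.157     ]]
tip [[0.43736186 0.19363377 0.09      ]] pivot [[0.42302698 0.20828958 0.046     ]]
clip,cat,bowl,tin [[ 0.63487601 -0.34849854  0.01      ]
 [ 0.74086567 -0.32687858  0.01      ]
 [ 0.79505733  0.02290869  0.01      ]] [[0.74168188 0.20171823 0.034     ]]
```

```bash
cat >> h.py <<'E'
def plan(p,a,N,p0=None,a0=None):
    s=observe()
    if p0 is None: p0=s['position']; R=s['tool_rot']; a0=np.degrees(np.arctan2(R[1,0],R[0,0])); print('tilt',np.round(R[2],4))
    p0=np.array(p0); p=np.array(p); d=a-a0
    if d>180:d-=360
    if d<-180:d+=360
    rz=-np.radians(d)/N
    M=np.zeros((2,2)); Ms=[]
    for k in range(N):
        b=np.radians(a0)-rz*(k+1)   # slide after turn
        M=M+np.array([[np.cos(b),np.sin(b)],[np.sin(b),-np.cos(b)]]); Ms.append(M)
    sl=np.linalg.solve(M,(p-p0)[:2]); sz=-(p-p0)[2]/N
    print('t',s['time_s'],'from',p0.round(4),round(a0,2),'N',N,'rz %.4f slide %.4f %.4f %.4f'%(rz,sl[0],sl[1],sz), 'path',[tuple((p0[:2]+m@sl).round(2)) for m in Ms[N//4::max(1,N//4)]])
E
python3 - <<'E'
from h import *
plan([.53,-.144,.2],-1.8,20)
E
```

```text
tilt [-1.e-03 -2.e-04 -1.e+00]
t 0.15 from [0.2007 0.5118 0.2022] 68.58 N 20 rz 0.0614 slide -0.0034 0.0390 0.0001 path [(np.float64(0.38), np.float64(0.37)), (np.float64(0.49), np.float64(0.2)), (np.float64(0.53), np.float64(0.01))]
```

Run:
```python
from h import *
plan([.33,.1,.22],68.6,10)
plan([.53,-.144,.2],-1.8,10,[.33,.1,.22],68.6)
```

```text
tilt [-1.e-03 -2.e-04 -1.e+00]
t 0.15 from [0.2007 0.5118 0.2022] 68.58 N 10 rz -0.0000 slide -0.0336 0.0271 -0.0018 path [(np.float64(0.24), np.float64(0.39)), (np.float64(0.27), np.float64(0.31)), (np.float64(0.29), np.float64(0.22)), (np.float64(0.32), np.float64(0.14))]
t 0.15 from [0.33 0.1  0.22] 68.6 N 10 rz 0.1229 slide 0.0055 0.0331 0.0020 path [(np.float64(0.42), np.float64(0.06)), (np.float64(0.47), np.float64(0.01)), (np.float64(0.5), np.float64(-0.05)), (np.float64(0.53), np.float64(-0.11))]
```

jog_arm(
  dr=[
    [0,0,0],
    [0,0,0],
    [0,0,0],
    [0,0,0],
    [0,0,0],
    [0,0,0],
    [0,0,0],
    [0,0,0],
    [0,0,0],
    [0,0,0],
  ],
  slide=[
    [-0.034,0.027,-0.002],
    [-0.034,0.027,-0.002],
    [-0.034,0.027,-0.002],
    [-0.034,0.027,-0.002],
    [-0.034,0.027,-0.002],
    [-0.034,0.027,-0.002],
    [-0.034,0.027,-0.002],
    [-0.034,0.027,-0.002],
    [-0.034,0.027,-0.002],
    [-0.034,0.027,-0.002],
  ],
  gripper=[1,1,1,1,1,1,1,1,1,1],
)

```text
time_s: 1.15
position: [0.328, 0.0952, 0.2228]
tool_rot: [[0.365, 0.931, 0.0], [0.931, -0.365, 0.0], [0.0, 0.0, -1.0]]
ft_force: [1.3, 0.9, 0.8]
grip_width: 0.0857
```

jog_arm(
  dr=[
    [0,0,0.123],
    [0,0,0.123],
    [0,0,0.123],
    [0,0,0.123],
    [0,0,0.123],
    [0,0,0.123],
    [0,0,0.123],
    [0,0,0.123],
    [0,0,0.123],
    [0,0,0.123],
  ],
  slide=[
    [0.006,0.033,0.002],
    [0.006,0.033,0.002],
    [0.006,0.033,0.002],
    [0.006,0.033,0.002],
    [0.006,0.033,0.002],
    [0.006,0.033,0.002],
    [0.006,0.033,0.002],
    [0.006,0.033,0.002],
    [0.006,0.033,0.002],
    [0.006,0.033,0.002],
  ],
  gripper=[1,1,1,1,1,1,1,1,1,1],
)

```text
time_s: 2.15
position: [0.5595, -0.1183, 0.2021]
tool_rot: [[0.999, -0.038, -0.001], [-0.038, -0.999, 0.0], [-0.001, -0.0, -1.0]]
ft_force: [-0.1, 1.1, 0.2]
grip_width: 0.0853
```

Run:
```python
from h import *
snap('wrist','w1'); plan([.5423,-.1442,.2],-1.8,10); snap('top','top1')
crop('w1',0,0,512,384,1.5,'w1b')
```

```text
tilt [-7.0e-04  1.4e-03 -1.0e+00]
t 2.2 from [ 0.5602 -0.1229  0.2013] -2.72 N 10 rz -0.0016 slide -0.0017 0.0022 0.0001 path [(np.float64(0.55), np.float64(-0.13)), (np.float64(0.55), np.float64(-0.13)), (np.float64(0.55), np.float64(-0.14)), (np.float64(0.54), np.float64(-0.14))]
```

View pics/w1b.png

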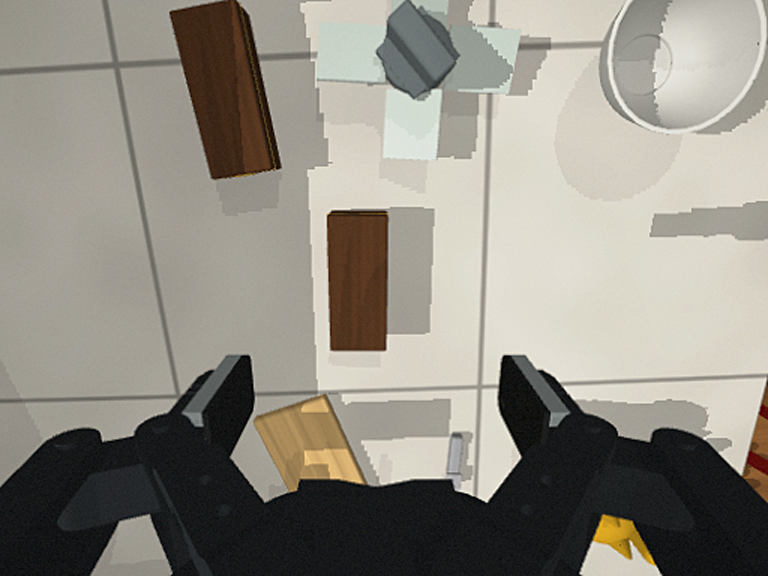

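```bash
cat >> h.py <<'E'
def rect(n,P):
    P=P[:,:2]; e=[np.linalg.norm(P[i]-P[(i+1)%4]) for i in range(4)]
    d=(P[1]-P[0]+P[2]-P[3]); print(n,P.mean(0).round(4),np.round(e,3),'ang',np.degrees(np.arctan2(d[1],d[0])).round(1))
E
python3 - <<'E'
from h import *
t=load('w1')
g=lambda L:np.array(L)/1.5-.2
rect('B',back(t,g([(328,214),(330,350.5),(386,350),(387.5,213)]),.036))
rect('A',back(t,g([(170,10),(212,179),(271,171),(236,0)]),.036))
print('grip ends',back(t,g([(404,0),(456,63),(437,86),(380,30)]),.066))
print('blades',back(t,g([(383,157),(438,160),(522,30),(317,22),(319,81),(518,92)]),.02))
E
```

```text
B [ 0.5441 -0.145 ] [0.12  0.05  0.12  0.048] ang -92.7
A [0.4501 0.0079] [0.12  0.048 0.119 0.048] ang -83.6
grip ends [[0.58486879 0.05451862 0.066     ]
 [0.6189803  0.01606954 0.066     ]
 [0.60625191 0.00225876 0.066     ]
 [0.5687412  0.0376482  0.066     ]]
blades [[ 0.56890056 -0.04200057  0.02      ]
 [ 0.61363919 -0.04595726  0.02      ]
 [ 0.67715401  0.04680331  0.02      ]
 [ 0.5224096   0.05756085  0.02      ]
 [ 0.52098427  0.01664277  0.02      ]
 [ 0.67631     0.0032574   0.02      ]]
```

jog_arm(
  dr=[
    [0,0,0],
    [0,0,0],
    [0,0,0],
    [0,0,0],
    [0,0,0],
    [0,0,0],
    [0,0,0],
    [0,0,0],
    [0,0,0],
    [0,0,0],
  ],
  slide=[
    [-0.01,0.02,0],
    [-0.01,0.02,0],
    [-0.01,0.02,0],
    [-0.01,0.02,0],
    [-0.01,0.02,0],
    [-0.01,0.02,0],
    [-0.01,0.02,0],
    [0,0,0],
    [0,0,0],
    [0,0,0],
  ],
  gripper=[1,1,1,1,1,1,1,1,1,1],
)

```text
time_s: 3.25
position: [0.4847, -0.2537, 0.2027]
tool_rot: [[1.0, -0.032, 0.0], [-0.032, -1.0, 0.0], [0.0, -0.0, -1.0]]
ft_force: [-0.7, 0.4, -0.1]
grip_width: 0.0851
```

Run:
```python
from h import *
snap('wrist','w2'); plan([.5441,-.145,.2],-2.3,10); 
crop('w2',0,0,512,384,1.5,'w2b')
```

```text
tilt [ 0.e+00 -3.e-04 -1.e+00]
t 3.3 from [ 0.4848 -0.2537  0.2026] -1.8 N 10 rz 0.0009 slide 0.0055 -0.0111 0.0003 path [(np.float64(0.5), np.float64(-0.22)), (np.float64(0.51), np.float64(-0.2)), (np.float64(0.53), np.float64(-0.18)), (np.float64(0.54), np.float64(-0.16))]
```

View pics/w2b.png

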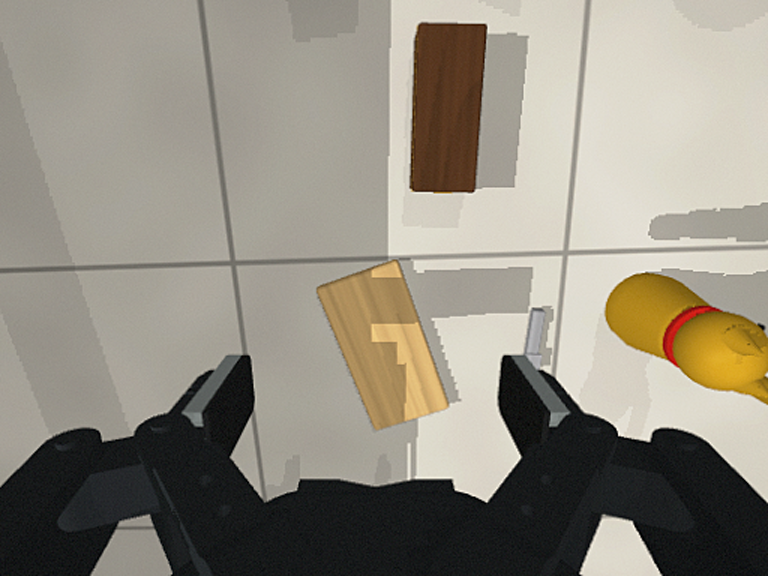

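Run:
```python
from h import *
crop('w2',205,165,305,295,5,'w2c')
t=load('w2')
g=lambda L:np.array(L)/1.5-.2
rect('B',back(t,g([(417,23),(411,190),(475,191),(486,24)]),.036))
rect('board',back(t,g([(317,290),(375,431),(449,406),(398,260)]),.012))
```

```text
B [ 0.5429 -0.1455] [0.118 0.051 0.118 0.05 ] ang -92.3
board [ 0.492  -0.3534] [0.158 0.079 0.157 0.078] ang -72.2
```

View pics/w2c.png

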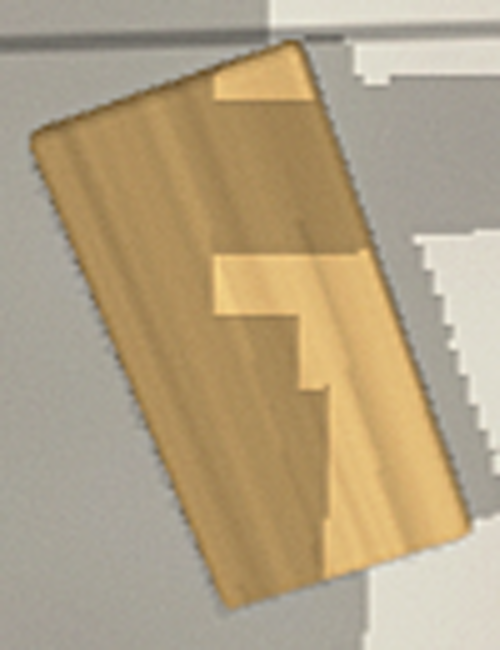

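Run:
```python
from h import *
t=load('w2')
g=lambda L:np.array(L)/5+[205,165]-.4
for z in (.006,.012):rect('board',back(t,g([(29,136),(228,610),(474,530),(304,38)]),z))
P=back(t,g([(29,136),(228,610),(474,530),(304,38)]),.01)
for i in range(4):
  d=P[(i+1)%4]-P[i]; print(np.degrees(np.arctan2(d[1],d[0])))
```

```text
board [ 0.4923 -0.3552] [0.162 0.08  0.161 0.081] ang -72.1
board [ 0.4922 -0.3524] [0.16  0.078 0.159 0.079] ang -72.1
-71.90300754889691
18.888090043691072
107.71336048159544
-161.6562727137176
```

Run:
```python
from h import *
plan([.5437,-.1454,.08],-2.4,8); plan([.5437,-.1454,.02],-2.4,4,[.5437,-.1454,.08],-2.4)
```

```text
tilt [ 0.e+00 -3.e-04 -1.e+00]
t 3.3 from [ 0.4848 -0.2537  0.2026] -1.8 N 8 rz 0.0013 slide 0.0069 -0.0138 0.0153 path [(np.float64(0.51), np.float64(-0.21)), (np.float64(0.52), np.float64(-0.19)), (np.float64(0.54), np.float64(-0.16))]
t 3.3 from [ 0.5437 -0.1454  0.08  ] -2.4 N 4 rz -0.0000 slide 0.0000 -0.0000 0.0150 path [(np.float64(0.54), np.float64(-0.15)), (np.float64(0.54), np.float64(-0.15)), (np.float64(0.54), np.float64(-0.15))]
```

jog_arm(
  dr=[
    [0,0,0.0013],
    [0,0,0.0013],
    [0,0,0.0013],
    [0,0,0.0013],
    [0,0,0.0013],
    [0,0,0.0013],
    [0,0,0.0013],
    [0,0,0.0013],
    [0,0,0],
    [0,0,0],
  ],
  slide=[
    [0.0069,-0.0138,0.0153],
    [0.0069,-0.0138,0.0153],
    [0.0069,-0.0138,0.0153],
    [0.0069,-0.0138,0.0153],
    [0.0069,-0.0138,0.0153],
    [0.0069,-0.0138,0.0153],
    [0.0069,-0.0138,0.0153],
    [0.0069,-0.0138,0.0153],
    [0,0,0],
    [0,0,0],
  ],
  gripper=[1,1,1,1,1,1,1,1,1,1],
)

```text
time_s: 4.3
position: [0.5438, -0.1462, 0.0805]
tool_rot: [[0.999, -0.042, -0.0], [-0.042, -0.999, -0.0], [-0.0, 0.0, -1.0]]
ft_force: [-0.7, -0.1, -0.3]
grip_width: 0.0854
```

jog_arm(
  dr=[
    [0,0,0],
    [0,0,0],
    [0,0,0],
    [0,0,0],
    [0,0,0],
    [0,0,0],
    [0,0,0],
    [0,0,0],
    [0,0,0],
    [0,0,0],
  ],
  slide=[
    [0,0,0.015],
    [0,0,0.015],
    [0,0,0.015],
    [0,0,0.015],
    [0,0,0],
    [0,0,0],
    [0,0,0],
    [0,0,0],
    [0,0,0],
    [0,0,0],
  ],
  gripper=[1,1,1,1,1,-1,-1,-1,-1,-1],
  force=40,
)

```text
time_s: 5.3
position: [0.5438, -0.1465, 0.0205]
tool_rot: [[0.999, -0.043, 0.0], [-0.043, -0.999, -0.0], [0.0, 0.0, -1.0]]
ft_force: [-0.1, -0.5, 0.6]
grip_width: 0.012
```

Run:
```python
from h import *
print(observe()['grip_width'])
snap('wrist','w3'); plan([.4922,-.353,.2],18.,10); 
crop('w3',0,0,512,384,1.5,'w3b')
```

```text
0.012024711093308956
tilt [ 3.e-04  1.e-04 -1.e+00]
t 5.35 from [ 0.5438 -0.1465  0.0204] -2.48 N 10 rz -0.0358 slide -0.0083 0.0197 -0.0180 path [(np.float64(0.52), np.float64(-0.21)), (np.float64(0.51), np.float64(-0.25)), (np.float64(0.5), np.float64(-0.29)), (np.float64(0.49), np.float64(-0.33))]
```

View pics/w3b.png

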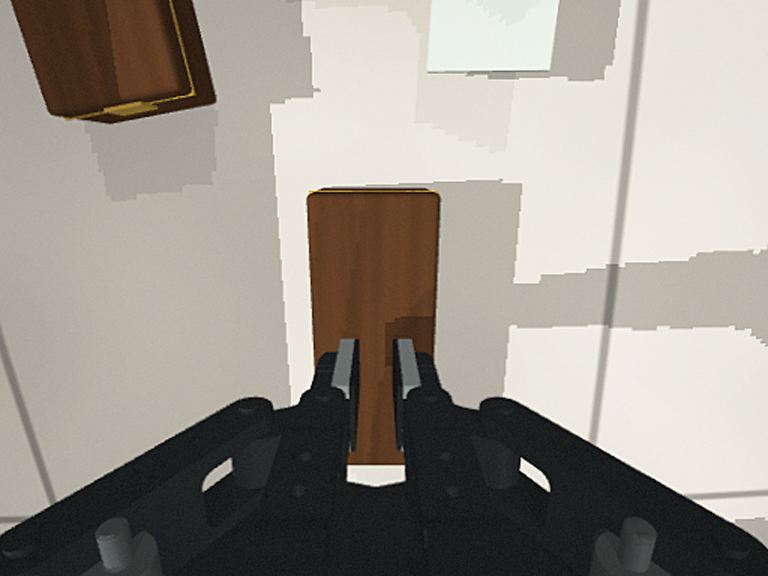

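Run:
```python
from h import *
snap('side','s3'); s=observe(); print(s['grip_width'],s['ft_force'],s['position'])
crop('s3',180,150,330,290,5,'s3b')
t=load('w3'); print(proj(t,[[.5438,-.1465,.0204],[.5438,-.1465,.0094],[.5438,-.1465,.0364]])*1.5)
```

```text
0.0003961347162710614 [0.1490524  0.73487574 0.07064108] [ 0.54371017 -0.14648807  0.02034084]
[[373.85252708 329.7750605 ]
 [373.91451395 320.82489579]
 [373.74873439 344.76890572]]
```

View pics/s3b.png

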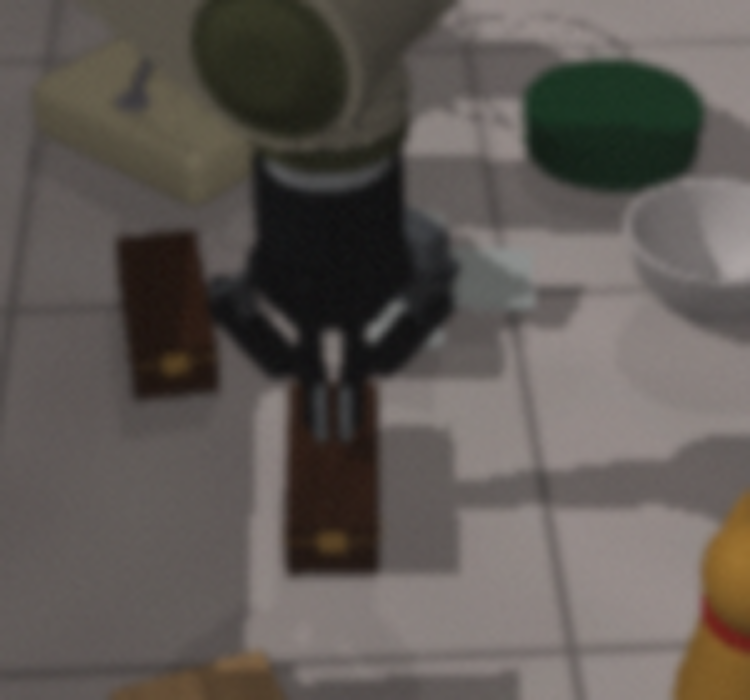

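Run:
```python
from h import *
t=load('s3')
for z in (.0,.01,.02,.03,.04,.05,.06): print(z,((proj(t,[[.5438,-.1465,z]])-[180,150])*5+2).round(0))
t=load('w3')
print(-t['R'].T@t['t'])
for z in (0.01,.04,.05,.06,.07):print(z,(proj(t,[[.5438-.006,-.1465+.011,z],[.5438+.006,-.1465+.011,z]])*1.5).round(0))
s=observe(); print(s['q'])
crop('s3',0,0,512,384,1.5,'s3c')
```

```text
0.0 [[334. 501.]]
0.01 [[334. 487.]]
0.02 [[333. 473.]]
0.03 [[333. 459.]]
0.04 [[333. 444.]]
0.05 [[333. 430.]]
0.06 [[332. 415.]]
[ 0.54735431 -0.0755598   0.19299764]
0.01 [[360. 300.]
 [386. 298.]]
0.04 [[357. 323.]
 [388. 322.]]
0.05 [[356. 333.]
 [389. 332.]]
0.06 [[355. 345.]
 [389. 343.]]
0.07 [[353. 358.]
 [391. 356.]]
[-2.71227918e+01  3.41885731e+01  8.65531065e+01 -4.84232150e-04
  5.92500945e+01 -2.46378647e+01]
```

View pics/s3c.png

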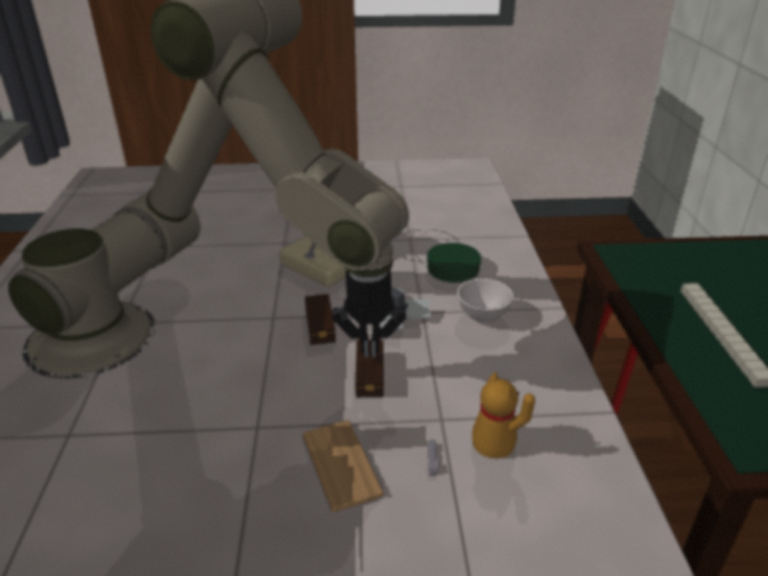

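Run:
```python
from h import *
t=load('w3'); g=lambda L:np.array(L)/1.5-.2
print(back(t,g([(307,196),(440,193),(347,463),(403,463)]),.036))
im=snap('wrist','w4'); crop('w4',0,0,512,384,1.5,'w4b')
s=observe(); print(s['grip_width'],s['position'],s['ft_force'],s['joint_efforts'])
print(dir(env))
```

```text
[[ 0.52166631 -0.08585863  0.036     ]
 [ 0.57073865 -0.08686899  0.036     ]
 [ 0.5291157  -0.20385391  0.036     ]
 [ 0.5542735  -0.20494126  0.036     ]]
-0.00011500013512571322 [ 0.54372053 -0.14650097  0.0203141 ] [0.59670889 0.50301332 0.21620437] [-4.43779165e-03 -4.99289596e+01 -1.70693904e+01 -5.27675620e-04
  1.62075874e-03 -3.05405147e-04]
['MotionError', '__class__', '__delattr__', '__dict__', '__dir__', '__doc__', '__eq__', '__format__', '__ge__', '__getattribute__', '__getstate__', '__gt__', '__hash__', '__init__', '__init_subclass__', '__le__', '__lt__', '__module__', '__ne__', '__new__', '__reduce__', '__reduce_ex__', '__repr__', '__setattr__', '__sizeof__', '__str__', '__subclasshook__', '__weakref__', 'close_job', 'tcp_to_tips']
```

View pics/w4b.png

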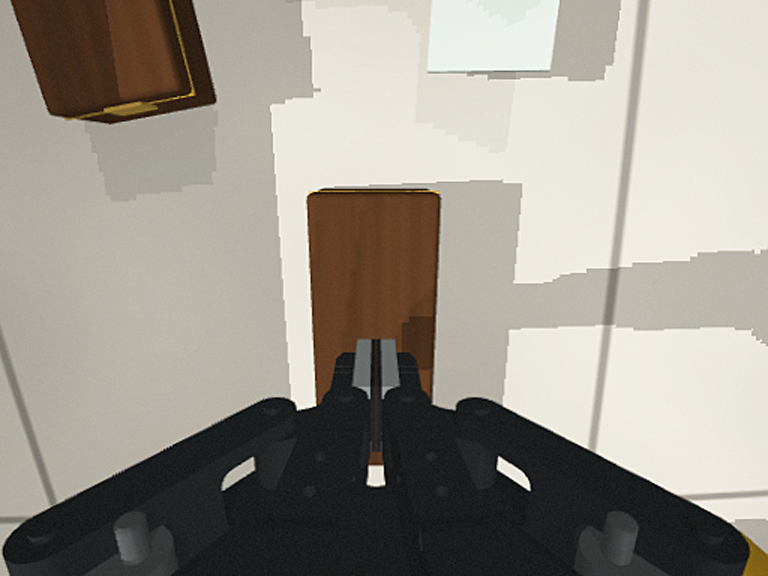

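jog_arm(
  dr=[
    [0,0,0],
    [0,0,0],
    [0,0,0],
    [0,0,0],
    [0,0,0],
    [0,0,0],
    [0,0,0],
    [0,0,0],
    [0,0,0],
    [0,0,0],
  ],
  slide=[
    [0,0,0],
    [0,0,0],
    [0,0,0],
    [0,0,0],
    [0,0,0],
    [0,0,0],
    [0,0,0],
    [0,0,0.008],
    [0,0,0.008],
    [0,0,0],
  ],
  gripper=[1,1,1,1,1,1,1,1,1,1],
)

```text
time_s: 6.45
position: [0.5429, -0.1461, 0.0027]
tool_rot: [[0.999, -0.043, -0.002], [-0.043, -0.999, 0.001], [-0.002, -0.001, -1.0]]
ft_force: [0.1, -0.3, 0.7]
grip_width: 0.0853
```

Run:
```python
from h import *
s=observe(); print(s['grip_width'],s['position'],s['ft_force'])
snap('side','s4'); crop('s4',200,180,300,260,7,'s4b')
```

```text
0.08533804001626517 [ 0.54289397 -0.14612695  0.00272496] [ 0.11790503 -0.3061941   0.69995505]
```

View pics/s4b.png

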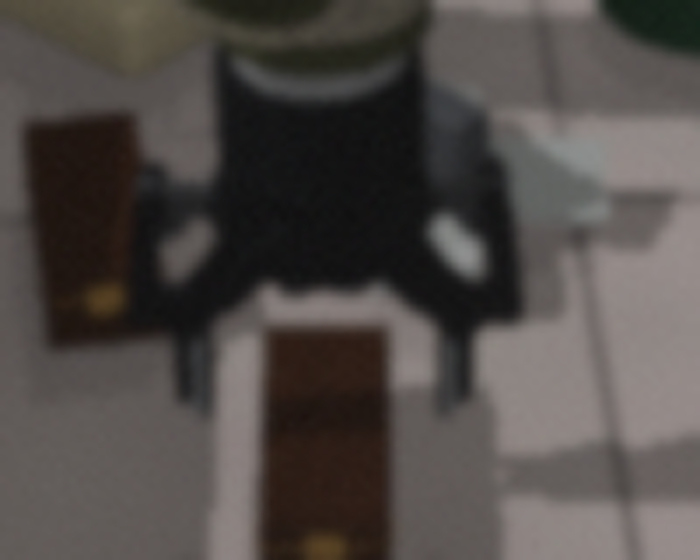

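jog_arm(
  dr=[
    [0,0,0],
    [0,0,0],
    [0,0,0],
    [0,0,0],
    [0,0,0],
    [0,0,0],
    [0,0,0],
    [0,0,0],
    [0,0,0],
    [0,0,0],
  ],
  slide=[
    [0,0,0.008],
    [0,0,0.008],
    [0,0,0.004],
    [0,0,0.002],
    [0,0,0],
    [0,0,0],
    [0,0,0],
    [0,0,0],
    [0,0,0],
    [0,0,0],
  ],
  gripper=[1,1,1,1,1,-1,-1,-1,-1,-1],
  force=40,
)

```text
time_s: 7.5
position: [0.5437, -0.1466, -0.0173]
tool_rot: [[0.999, -0.043, 0.0], [-0.043, -0.999, -0.0], [0.0, 0.0, -1.0]]
ft_force: [-1.8, -0.1, 5.9]
grip_width: 0.0495
```

Run:
```python
from h import *
s=observe(); print(s['grip_width'],s['position'],s['ft_force'])
snap('side','s5'); crop('s5',200,180,300,260,7,'s5b')
snap('wrist','w5'); crop('w5',0,0,512,384,1.5,'w5b')
s=observe(); print(s['grip_width'],s['position'],s['ft_force'])
```

```text
0.049468777828677576 [ 0.54374476 -0.14657518 -0.01733546] [-1.77654529 -0.10774318  5.91062679]
0.049312877604969295 [ 0.54373394 -0.14655747 -0.01735375] [-1.85210716  1.1389708   4.81755466]
```

View pics/s5b.png

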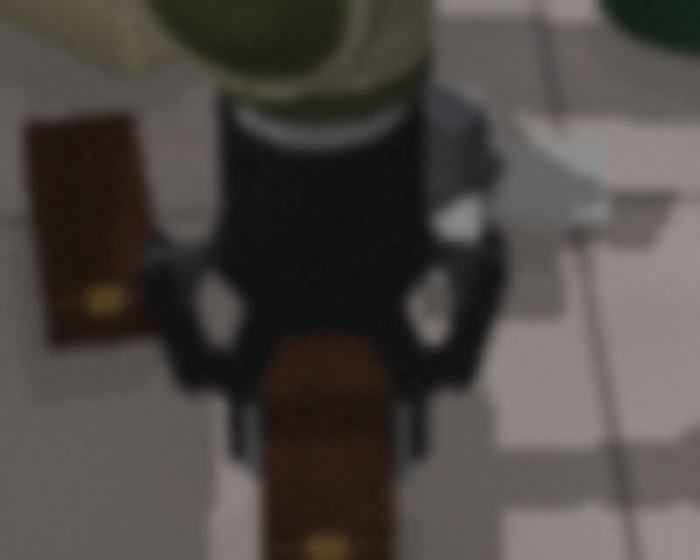

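View pics/w5b.png

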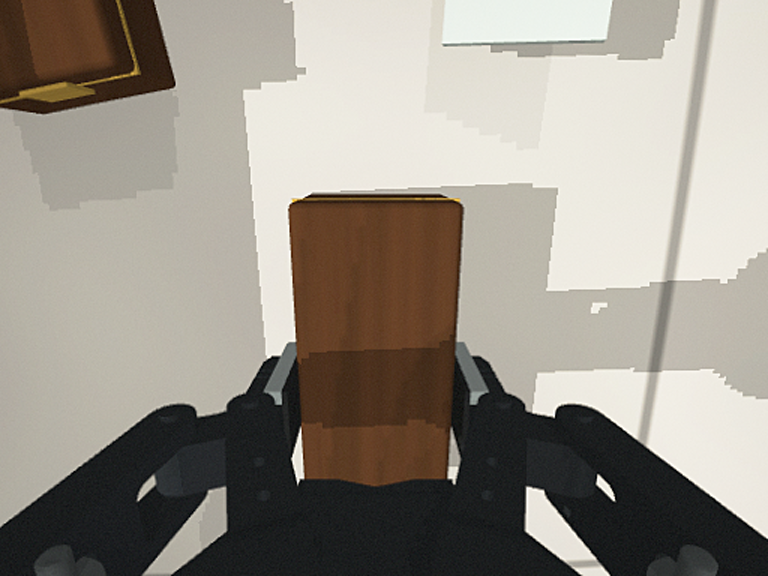

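Run:
```python
from h import *
t=load('w5'); g=lambda L:np.array(L)/1.5-.2
P=back(t,g([(288,204),(463,203),(304,480),(449,480)]),.036); print(P)
print((P[0]+P[1])/2)
plan([.5437,-.147,.12],-2.5,8)
plan([.4922,-.353,.12],18.,20,[.5437,-.147,.12],-2.5)
```

```text
[[ 0.5222708  -0.08535084  0.036     ]
 [ 0.57152789 -0.08717548  0.036     ]
 [ 0.51813631 -0.17936384  0.036     ]
 [ 0.56832572 -0.18153373  0.036     ]]
[ 0.54689935 -0.08626316  0.036     ]
tilt [ 3.e-04  2.e-04 -1.e+00]
t 7.6 from [ 0.5437 -0.1466 -0.0174] -2.48 N 8 rz 0.0000 slide -0.0000 0.0001 -0.0172 path [(np.float64(0.54), np.float64(-0.15)), (np.float64(0.54), np.float64(-0.15)), (np.float64(0.54), np.float64(-0.15))]
t 7.6 from [ 0.5437 -0.147   0.12  ] -2.5 N 20 rz -0.0179 slide -0.0040 0.0099 -0.0000 path [(np.float64(0.52), np.float64(-0.21)), (np.float64(0.51), np.float64(-0.26)), (np.float64(0.5), np.float64(-0.31))]
```

jog_arm(
  dr=[
    [0,0,0],
    [0,0,0],
    [0,0,0],
    [0,0,0],
    [0,0,0],
    [0,0,0],
    [0,0,0],
    [0,0,0],
    [0,0,0],
    [0,0,0],
  ],
  slide=[
    [0,0,-0.005],
    [0,0,-0.015],
    [0,0,-0.02],
    [0,0,-0.02],
    [0,0,-0.02],
    [0,0,-0.02],
    [0,0,-0.015],
    [0,0,-0.005],
    [0,0,0],
    [0,0,0],
  ],
  gripper=[-1,-1,-1,-1,-1,-1,-1,-1,-1,-1],
)

```text
time_s: 8.6
position: [0.5432, -0.1463, 0.1013]
tool_rot: [[0.999, -0.043, -0.002], [-0.043, -0.999, 0.001], [-0.002, -0.001, -1.0]]
ft_force: [-0.2, -0.5, -3.0]
grip_width: 0.0493
```

jog_arm(
  dr=[
    [0,0,-0.018],
    [0,0,-0.036],
    [0,0,-0.04],
    [0,0,-0.042],
    [0,0,-0.044],
    [0,0,-0.044],
    [0,0,-0.042],
    [0,0,-0.04],
    [0,0,-0.036],
    [0,0,-0.016],
  ],
  slide=[
    [-0.004,0.009,0],
    [-0.0075,0.018,0],
    [-0.0085,0.021,0],
    [-0.009,0.022,0],
    [-0.01,0.0245,0],
    [-0.0105,0.0245,0],
    [-0.0105,0.024,0],
    [-0.0095,0.022,0],
    [-0.009,0.021,0],
    [-0.0045,0.011,0],
  ],
  gripper=[-1,-1,-1,-1,-1,-1,-1,-1,-1,-1],
)

```text
time_s: 9.6
position: [0.4849, -0.3527, 0.1009]
tool_rot: [[0.951, 0.309, -0.001], [0.309, -0.951, 0.001], [-0.001, -0.001, -1.0]]
ft_force: [0.5, 0.3, -3.9]
grip_width: 0.0491
```

Run:
```python
from h import *
snap('side','s6'); 
snap('wrist','w6'); crop('w6',0,0,512,384,1.5,'w6b')
s=observe(); print(s['grip_width'],s['ft_force'])
plan([.4915,-.353,.04],18.1,6)
```

```text
0.049478055716385555 [-0.09954002  0.73213091 -4.02339464]
tilt [-9.0e-04 -1.5e-03 -1.0e+00]
t 9.7 from [ 0.485  -0.3523  0.1008] 17.92 N 6 rz -0.0005 slide 0.0010 0.0004 0.0101 path [(np.float64(0.49), np.float64(-0.35)), (np.float64(0.49), np.float64(-0.35)), (np.float64(0.49), np.float64(-0.35)), (np.float64(0.49), np.float64(-0.35)), (np.float64(0.49), np.float64(-0.35))]
```

View pics/w6b.png

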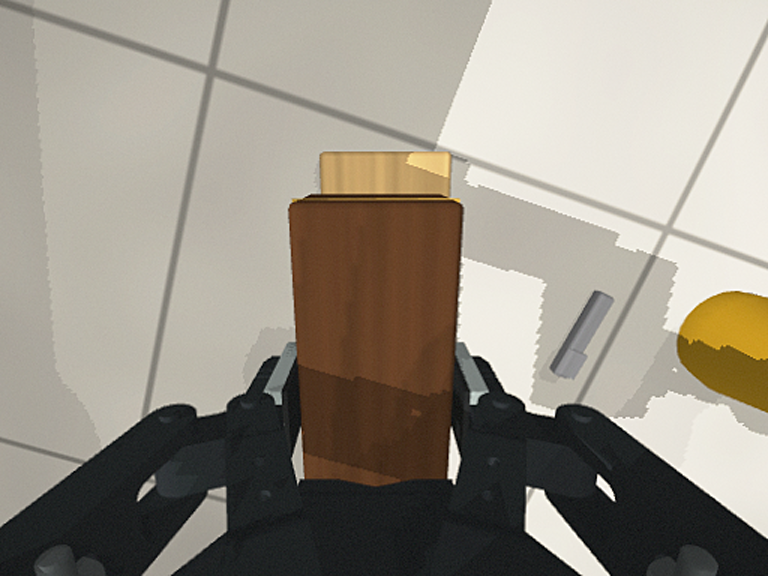

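Run:
```python
from h import *
t=load('w6'); g=lambda L:np.array(L)/1.5-.2
P=back(t,g([(319,152.5),(452,151.5)]),.012); print(P); d=P[1]-P[0]; print(np.degrees(np.arctan2(d[1],d[0])),np.linalg.norm(d))
c=P.mean(0); 
for a in (-72,-71.5): print(c[:2]+.08*np.array([np.cos(np.radians(a)),np.sin(np.radians(a))]))
plan([.4915,-.353,.03],18.,8)
```

```text
[[ 0.42903964 -0.29041819  0.012     ]
 [ 0.50449441 -0.26523265  0.012     ]]
18.45815021559658 0.0795470635357045
[ 0.49148838 -0.35390994]
[ 0.4921514  -0.35369131]
tilt [-9.0e-04 -1.5e-03 -1.0e+00]
t 9.7 from [ 0.485  -0.3523  0.1008] 17.92 N 8 rz -0.0002 slide 0.0007 0.0003 0.0089 path [(np.float64(0.49), np.float64(-0.35)), (np.float64(0.49), np.float64(-0.35)), (np.float64(0.49), np.float64(-0.35))]
```

jog_arm(
  dr=[
    [0,0,-0.001],
    [0,0,-0.001],
    [0,0,-0.001],
    [0,0,-0.001],
    [0,0,-0.001],
    [0,0,0],
    [0,0,0],
    [0,0,0],
    [0,0,0],
    [0,0,0],
  ],
  slide=[
    [0.0015,0.0007,0.005],
    [0.0015,0.0007,0.01],
    [0.0015,0.0007,0.015],
    [0.0013,0.0008,0.02],
    [0,0,0.02],
    [0,0,0.015],
    [0,0,0.01],
    [0,0,0],
    [0,0,0.005],
    [0,0,0],
  ],
  gripper=[-1,-1,-1,-1,-1,-1,-1,-1,-1,-1],
)

```text
time_s: 10.7
position: [0.4922, -0.352, 0.0023]
tool_rot: [[0.949, 0.314, 0.0], [0.314, -0.949, -0.0], [0.0, 0.0, -1.0]]
ft_force: [0.1, 0.2, -2.8]
grip_width: 0.0495
```

jog_arm(
  dr=[
    [0,0,0],
    [0,0,0],
    [0,0,0],
    [0,0,0],
    [0,0,0],
    [0,0,0],
    [0,0,0],
    [0,0,0],
    [0,0,0],
    [0,0,0],
  ],
  slide=[
    [0,0,0.001],
    [0,0,0.002],
    [0,0,0.002],
    [0,0,0.001],
    [0,0,0],
    [0,0,0],
    [0,0,0],
    [0,0,0],
    [0,0,0],
    [0,0,0],
  ],
  gripper=[-1,-1,-1,-1,-1,-1,-1,-1,-1,-1],
)

```text
time_s: 11.7
position: [0.4921, -0.3521, -0.0037]
tool_rot: [[0.949, 0.314, 0.0], [0.314, -0.949, -0.0], [0.0, 0.0, -1.0]]
ft_force: [0.6, -0.1, -3.6]
grip_width: 0.0494
```

Run:
```python
from h import *
snap('wrist','w7'); crop('w7',0,0,512,384,1.5,'w7b')
s=observe(); print(s['grip_width'],s['ft_force'])
plan([.4914,-.3533,.04],18.2,6)
```

```text
0.049299881661840364 [-0.59484085 -0.47834455 -3.37643266]
tilt [-0. -0. -1.]
t 11.75 from [ 0.4921 -0.3521 -0.0038] 18.31 N 6 rz 0.0003 slide -0.0002 0.0002 -0.0073 path [(np.float64(0.49), np.float64(-0.35)), (np.float64(0.49), np.float64(-0.35)), (np.float64(0.49), np.float64(-0.35)), (np.float64(0.49), np.float64(-0.35)), (np.float64(0.49), np.float64(-0.35))]
```

View pics/w7b.png

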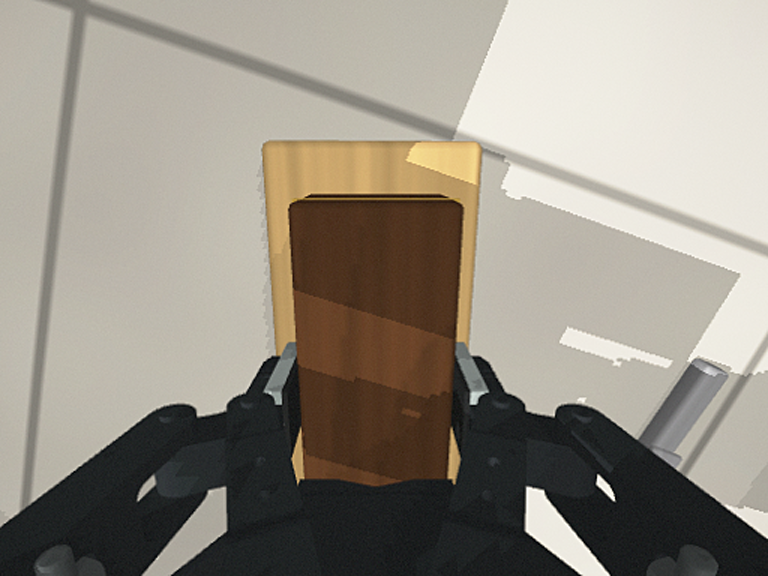

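Run:
```python
from h import *
t=load('w7'); g=lambda L:np.array(L)/1.5-.2
u=lambda a:np.array([np.cos(np.radians(a)),np.sin(np.radians(a)),0])
P=back(t,g([(262.5,142.5),(482.5,141.5)]),.012); d=P[1]-P[0]; a=np.degrees(np.arctan2(d[1],d[0]));print(a,np.linalg.norm(d)); print('board',P.mean(0)+.08*u(a-90))
print('board side pts mid-check',back(t,g([(276,350),(467,350)]),.012))
Q=back(t,g([(288.5,204),(463.5,203)]),.050); d=Q[1]-Q[0]; a=np.degrees(np.arctan2(d[1],d[0]));print(a,np.linalg.norm(d)); print('case',Q.mean(0)+.06*u(a-90))
```

```text
18.595340179088623 0.07849193964009567
board [ 0.49235197 -0.35366359  0.012     ]
board side pts mid-check [[ 0.45457419 -0.36715553  0.012     ]
 [ 0.52898425 -0.34247035  0.012     ]]
18.675893057212935 0.04912884472560002
case [ 0.49296462 -0.35163323  0.05      ]
```

jog_arm(
  dr=[
    [0,0,0],
    [0,0,0],
    [0,0,0],
    [0,0,0],
    [0,0,0],
    [0,0,0],
    [0,0,0],
    [0,0,0],
    [0,0,0],
    [0,0,0],
  ],
  slide=[
    [-0.001,0.0017,0],
    [0,0,0.001],
    [0,0,0.001],
    [0,0,0.0005],
    [0,0,0],
    [0,0,0],
    [0,0,0],
    [0,0,0],
    [0,0,0],
    [0,0,0],
  ],
  gripper=[-1,-1,-1,-1,-1,-1,0.2,0.6,1,1],
)

```text
time_s: 12.75
position: [0.4918, -0.3541, -0.0063]
tool_rot: [[0.949, 0.314, 0.0], [0.314, -0.949, -0.0], [0.0, 0.0, -1.0]]
ft_force: [-0.1, 0.0, -0.5]
grip_width: 0.0852
```

jog_arm(
  dr=[
    [0,0,0],
    [0,0,0],
    [0,0,0],
    [0,0,0],
    [0,0,0],
    [0,0,0],
    [0,0,0],
    [0,0,0],
    [0,0,0],
    [0,0,0],
  ],
  slide=[
    [0,0,0],
    [0,0,0],
    [0,0,-0.01],
    [0,0,-0.02],
    [0,0,-0.03],
    [0,0,-0.03],
    [0,0,-0.03],
    [0,0,-0.03],
    [0,0,-0.02],
    [0,0,-0.01],
  ],
  gripper=[1,1,1,1,1,1,1,1,1,1],
)

```text
time_s: 13.75
position: [0.4921, -0.3544, 0.1765]
tool_rot: [[0.949, 0.314, 0.003], [0.314, -0.949, -0.003], [0.002, 0.003, -1.0]]
ft_force: [1.3, 0.3, -0.2]
grip_width: 0.0854
```

Run:
```python
from h import *
snap('wrist','w8'); crop('w8',180,140,350,320,4,'w8b'); snap('top','top8')
s=observe(); print(s['grip_width'],s['ft_force'])
plan([.45,.0065,.14],6.5,14)
```

```text
0.08559596552508082 [-0.35313392  0.44804582  0.08308403]
tilt [ 0.0011  0.0023 -1.    ]
t 13.85 from [ 0.492  -0.3543  0.1751] 18.32 N 14 rz 0.0147 slide 0.0024 -0.0259 0.0025 path [(np.float64(0.47), np.float64(-0.25)), (np.float64(0.46), np.float64(-0.17)), (np.float64(0.45), np.float64(-0.1)), (np.float64(0.45), np.float64(-0.02))]
```

View pics/w8b.png

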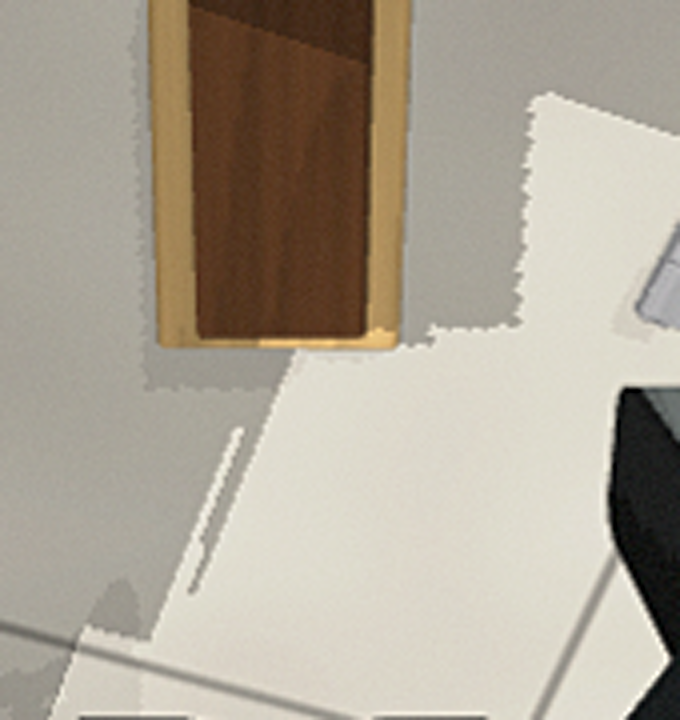

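Run:
```python
from h import *
crop('w8',190,40,300,250,3.5,'w8c')
```

```text
(no output)
```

View pics/w8c.png

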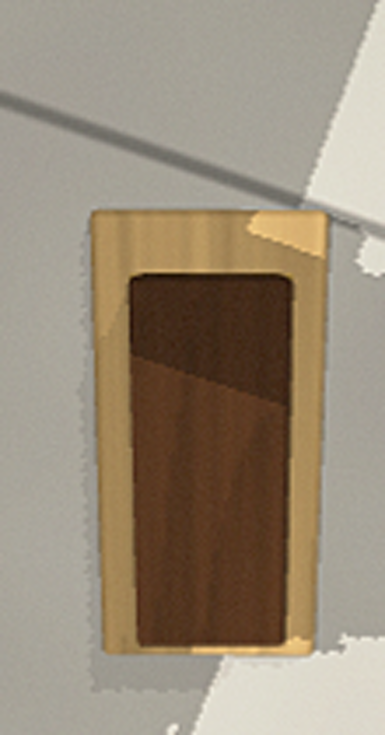

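Run:
```python
from h import *
t=load('w8'); g=lambda L:np.array(L)/3.5+[190,40]-.4
rect('board',back(t,g([(90,211),(104,654),(314,655),(329,211)]),.012))
rect('case',back(t,g([(130,273),(137,647),(287,647),(293,273)]),.048))
```

```text
board [ 0.4915 -0.3532] [0.158 0.079 0.159 0.079] ang -71.8
case [ 0.4923 -0.353 ] [0.121 0.05  0.121 0.049] ang -71.6
```

Run:
```python
from h import *
plan([.4495,.0075,.10],6.5,16)
```

```text
tilt [ 0.0011  0.0023 -1.    ]
t 13.85 from [ 0.492  -0.3543  0.1751] 18.32 N 16 rz 0.0129 slide 0.0021 -0.0227 0.0047 path [(np.float64(0.47), np.float64(-0.24)), (np.float64(0.46), np.float64(-0.15)), (np.float64(0.45), np.float64(-0.06))]
```

jog_arm(
  dr=[
    [0,0,0.0129],
    [0,0,0.0129],
    [0,0,0.0129],
    [0,0,0.0129],
    [0,0,0.0129],
    [0,0,0.0129],
    [0,0,0.0129],
    [0,0,0.0129],
    [0,0,0.0129],
    [0,0,0.0129],
  ],
  slide=[
    [0.0021,-0.0227,0.0047],
    [0.0021,-0.0227,0.0047],
    [0.0021,-0.0227,0.0047],
    [0.0021,-0.0227,0.0047],
    [0.0021,-0.0227,0.0047],
    [0.0021,-0.0227,0.0047],
    [0.0021,-0.0227,0.0047],
    [0.0021,-0.0227,0.0047],
    [0.0021,-0.0227,0.0047],
    [0.0021,-0.0227,0.0047],
  ],
  gripper=[1,1,1,1,1,1,1,1,1,1],
)

```text
time_s: 14.85
position: [0.4524, -0.1282, 0.1254]
tool_rot: [[0.982, 0.189, -0.002], [0.189, -0.982, 0.001], [-0.002, -0.002, -1.0]]
ft_force: [-0.2, -0.3, 0.2]
grip_width: 0.0853
```

jog_arm(
  dr=[
    [0,0,0.0129],
    [0,0,0.0129],
    [0,0,0.0129],
    [0,0,0.0129],
    [0,0,0.0129],
    [0,0,0.0129],
    [0,0,0],
    [0,0,0],
    [0,0,0],
    [0,0,0],
  ],
  slide=[
    [0.0021,-0.0227,0.0047],
    [0.0021,-0.0227,0.0047],
    [0.0021,-0.0227,0.0047],
    [0.0021,-0.0227,0.0047],
    [0.0021,-0.0227,0.0047],
    [0.0021,-0.0227,0.0047],
    [0,0,0],
    [0,0,0],
    [0,0,0],
    [0,0,0],
  ],
  gripper=[1,1,1,1,1,1,1,1,1,1],
)

```text
time_s: 15.85
position: [0.4444, 0.0062, 0.0985]
tool_rot: [[0.994, 0.112, -0.0], [0.112, -0.994, -0.0], [-0.0, 0.0, -1.0]]
ft_force: [-0.3, -0.0, 0.1]
grip_width: 0.0853
```

Run:
```python
from h import *
snap('wrist','w9'); crop('w9',0,0,512,384,1.5,'w9b'); snap('top','top9')
s=observe(); print(s['grip_width'],s['ft_force'])
plan([.4495,.0075,.0],6.5,6)
```

```text
0.08545615188682681 [-0.47824037  0.27049731 -0.01588576]
tilt [ 1.e-04  1.e-04 -1.e+00]
t 15.95 from [0.4444 0.0064 0.0985] 6.44 N 6 rz -0.0002 slide 0.0009 -0.0001 0.0164 path [(np.float64(0.45), np.float64(0.01)), (np.float64(0.45), np.float64(0.01)), (np.float64(0.45), np.float64(0.01)), (np.float64(0.45), np.float64(0.01)), (np.float64(0.45), np.float64(0.01))]
```

View pics/w9b.png

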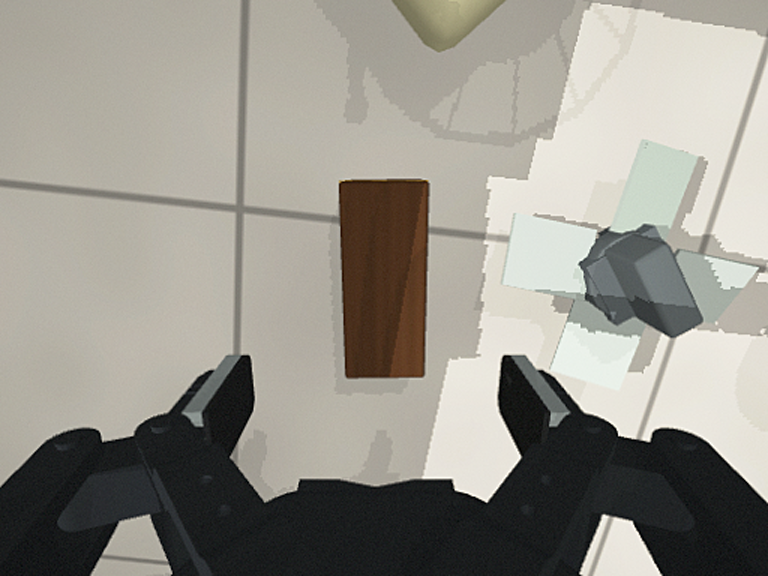

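Run:
```python
from h import *
t=load('w9'); g=lambda L:np.array(L)/1.5-.2
rect('A',back(t,g([(339,182),(346,378),(424.5,377),(428.5,180.5)]),.036))
print('grip',back(t,g([(608,246),(650,226),(703,320),(672,338)]),.066))
```

```text
A [0.45   0.0089] [0.12  0.049 0.12  0.049] ang -82.8
grip [[0.5571466  0.05099813 0.066     ]
 [0.57545924 0.06324853 0.066     ]
 [0.61887484 0.01800637 0.066     ]
 [0.60535299 0.00612065 0.066     ]]
```

jog_arm(
  dr=[
    [0,0,-0.004],
    [0,0,-0.004],
    [0,0,0],
    [0,0,0],
    [0,0,0],
    [0,0,0],
    [0,0,0],
    [0,0,0],
    [0,0,0],
    [0,0,0],
  ],
  slide=[
    [0.0026,-0.0007,0.005],
    [0.0026,-0.0007,0.015],
    [0,0,0.015],
    [0,0,0.02],
    [0,0,0.02],
    [0,0,0.015],
    [0,0,0.012],
    [0,0,0.01],
    [0,0,0.005],
    [0,0,0],
  ],
  gripper=[1,1,1,1,1,1,1,1,1,1],
)

```text
time_s: 16.95
position: [0.4491, 0.009, -0.0189]
tool_rot: [[0.993, 0.121, -0.001], [0.121, -0.993, 0.0], [-0.001, -0.0, -1.0]]
ft_force: [-0.1, 0.4, 1.1]
grip_width: 0.0856
```

jog_arm(
  dr=[
    [0,0,0],
    [0,0,0],
    [0,0,0],
    [0,0,0],
    [0,0,0],
    [0,0,0],
    [0,0,0],
    [0,0,0],
    [0,0,0],
    [0,0,0],
  ],
  slide=[
    [0,0,0],
    [0,0,0],
    [0,0,0],
    [0,0,0],
    [0,0,0],
    [0,0,0],
    [0,0,0],
    [0,0,0],
    [0,0,0],
    [0,0,0],
  ],
  gripper=[1,-1,-1,-1,-1,-1,-1,-1,-1,-1],
  force=40,
)

```text
time_s: 17.95
position: [0.4494, 0.0089, -0.018]
tool_rot: [[0.993, 0.121, 0.001], [0.121, -0.993, -0.0], [0.0, 0.0, -1.0]]
ft_force: [-0.4, -0.8, 5.3]
grip_width: 0.0495
```

Run:
```python
from h import *
snap('wrist','w10'); crop('w10',0,0,512,384,1.5,'w10b')
s=observe(); print(s['grip_width'],s['ft_force'])
plan([.4495,.0085,.14],6.9,10)
plan([.4918,-.3530,.14],18.3,18,[.4495,.0085,.14],6.9)
```

```text
0.049142941054203346 [-1.31332735  0.86832106  5.12930275]
tilt [ 5.e-04  3.e-04 -1.e+00]
t 18.0 from [ 0.4494  0.0089 -0.018 ] 6.95 N 10 rz 0.0001 slide 0.0000 0.0000 -0.0158 path [(np.float64(0.45), np.float64(0.01)), (np.float64(0.45), np.float64(0.01)), (np.float64(0.45), np.float64(0.01)), (np.float64(0.45), np.float64(0.01))]
t 18.0 from [0.4495 0.0085 0.14  ] 6.9 N 18 rz -0.0111 slide -0.0022 0.0201 -0.0000 path [(np.float64(0.45), np.float64(-0.09)), (np.float64(0.46), np.float64(-0.17)), (np.float64(0.47), np.float64(-0.25)), (np.float64(0.49), np.float64(-0.33))]
```

View pics/w10b.png

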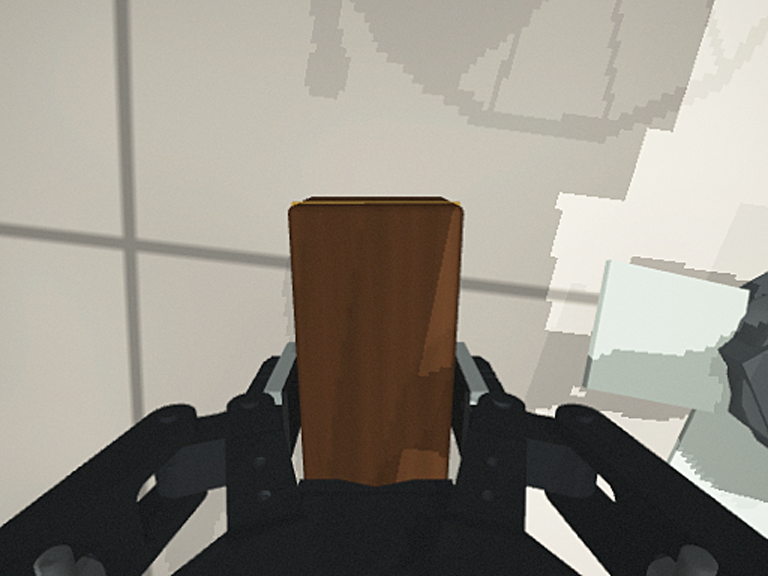

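jog_arm(
  dr=[
    [0,0,0],
    [0,0,0],
    [0,0,0],
    [0,0,0],
    [0,0,0],
    [0,0,0],
    [0,0,0],
    [0,0,0],
    [0,0,0],
    [0,0,0],
  ],
  slide=[
    [0,0,-0.005],
    [0,0,-0.015],
    [0,0,-0.02],
    [0,0,-0.02],
    [0,0,-0.02],
    [0,0,-0.02],
    [0,0,-0.02],
    [0,0,-0.02],
    [0,0,-0.015],
    [0,0,-0.005],
  ],
  gripper=[-1,-1,-1,-1,-1,-1,-1,-1,-1,-1],
)

```text
time_s: 19.0
position: [0.4495, 0.0089, 0.1429]
tool_rot: [[0.993, 0.121, 0.002], [0.121, -0.993, -0.0], [0.002, 0.001, -1.0]]
ft_force: [-0.6, -0.3, -2.4]
grip_width: 0.0493
```

jog_arm(
  dr=[
    [0,0,-0.0055],
    [0,0,-0.011],
    [0,0,-0.011],
    [0,0,-0.011],
    [0,0,-0.011],
    [0,0,-0.011],
    [0,0,-0.011],
    [0,0,-0.011],
    [0,0,-0.011],
    [0,0,-0.011],
  ],
  slide=[
    [-0.001,0.01,0],
    [-0.0022,0.02,0],
    [-0.0022,0.02,0],
    [-0.0022,0.02,0],
    [-0.0022,0.02,0],
    [-0.0022,0.02,0],
    [-0.0022,0.02,0],
    [-0.0022,0.02,0],
    [-0.0022,0.02,0],
    [-0.0022,0.02,0],
  ],
  gripper=[-1,-1,-1,-1,-1,-1,-1,-1,-1,-1],
)

```text
time_s: 20.0
position: [0.4598, -0.183, 0.1403]
tool_rot: [[0.975, 0.224, -0.002], [0.224, -0.975, 0.001], [-0.002, -0.002, -1.0]]
ft_force: [0.5, 0.1, -2.9]
grip_width: 0.0492
```

jog_arm(
  dr=[
    [0,0,-0.011],
    [0,0,-0.011],
    [0,0,-0.011],
    [0,0,-0.011],
    [0,0,-0.011],
    [0,0,-0.011],
    [0,0,-0.011],
    [0,0,-0.011],
    [0,0,-0.0055],
    [0,0,0],
  ],
  slide=[
    [-0.0022,0.02,0],
    [-0.0022,0.02,0],
    [-0.0022,0.02,0],
    [-0.0022,0.02,0],
    [-0.0022,0.02,0],
    [-0.0022,0.02,0],
    [-0.0022,0.02,0],
    [-0.0022,0.02,0],
    [-0.001,0.01,0],
    [0,0,0],
  ],
  gripper=[-1,-1,-1,-1,-1,-1,-1,-1,-1,-1],
)

```text
time_s: 21.0
position: [0.4869, -0.3516, 0.1402]
tool_rot: [[0.95, 0.313, -0.001], [0.313, -0.95, 0.001], [-0.001, -0.002, -1.0]]
ft_force: [-0.6, 0.4, -3.0]
grip_width: 0.0493
```

Run:
```python
from h import *
snap('wrist','w11'); crop('w11',0,0,512,384,1.5,'w11b')
s=observe(); print(s['grip_width'],s['ft_force'])
plan([.4918,-.3537,.04],18.2,10)
```

```text
0.04938715680465474 [ 0.30213965 -1.13633995 -3.31748242]
tilt [-7.0e-04 -1.8e-03 -1.0e+00]
t 21.05 from [ 0.4869 -0.3506  0.1405] 18.25 N 10 rz 0.0001 slide 0.0004 0.0005 0.0101 path [(np.float64(0.49), np.float64(-0.35)), (np.float64(0.49), np.float64(-0.35)), (np.float64(0.49), np.float64(-0.35)), (np.float64(0.49), np.float64(-0.35))]
```

View pics/w11b.png

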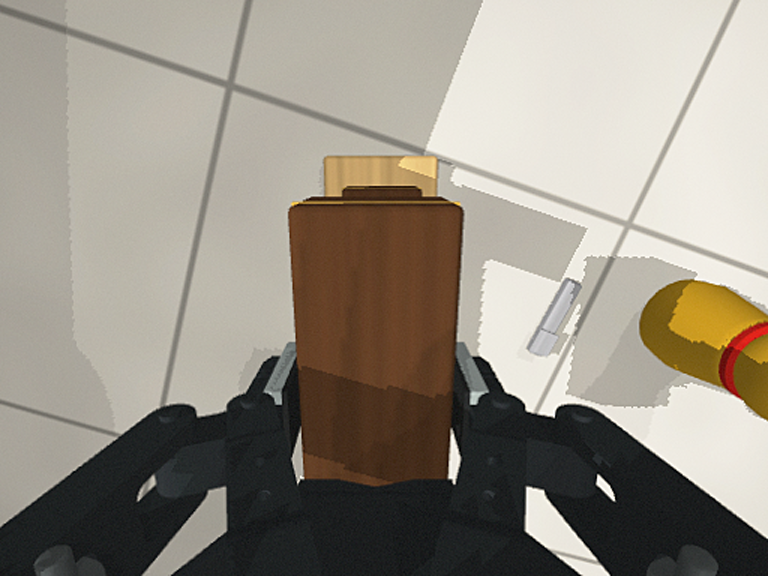

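jog_arm(
  dr=[
    [0,0,0],
    [0,0,0],
    [0,0,0],
    [0,0,0],
    [0,0,0],
    [0,0,0],
    [0,0,0],
    [0,0,0],
    [0,0,0],
    [0,0,0],
  ],
  slide=[
    [0.001,0.0012,0.005],
    [0.001,0.0012,0.015],
    [0.001,0.0012,0.02],
    [0.0007,0.0009,0.02],
    [0,0,0.02],
    [0,0,0.015],
    [0,0,0.008],
    [0,0,0.003],
    [0,0,0],
    [0,0,0],
  ],
  gripper=[-1,-1,-1,-1,-1,-1,-1,-1,-1,-1],
)

```text
time_s: 22.05
position: [0.4928, -0.3539, 0.0363]
tool_rot: [[0.949, 0.314, 0.001], [0.314, -0.949, -0.001], [0.001, 0.001, -1.0]]
ft_force: [0.4, 0.7, -2.6]
grip_width: 0.0496
```

Run:
```python
from h import *
snap('wrist','w12'); crop('w12',160,80,340,270,4,'w12b')
s=observe(); print(s['grip_width'],s['ft_force'])
plan([.4918,-.3537,.0295],18.2,10)
```

```text
0.048960801088746154 [ 0.26284203 -0.39852375 -2.46872268]
tilt [ 6.0e-04  1.4e-03 -1.0e+00]
t 22.1 from [ 0.4927 -0.3539  0.0364] 18.3 N 10 rz 0.0002 slide -0.0001 -0.0001 0.0007 path [(np.float64(0.49), np.float64(-0.35)), (np.float64(0.49), np.float64(-0.35)), (np.float64(0.49), np.float64(-0.35)), (np.float64(0.49), np.float64(-0.35))]
```

View pics/w12b.png

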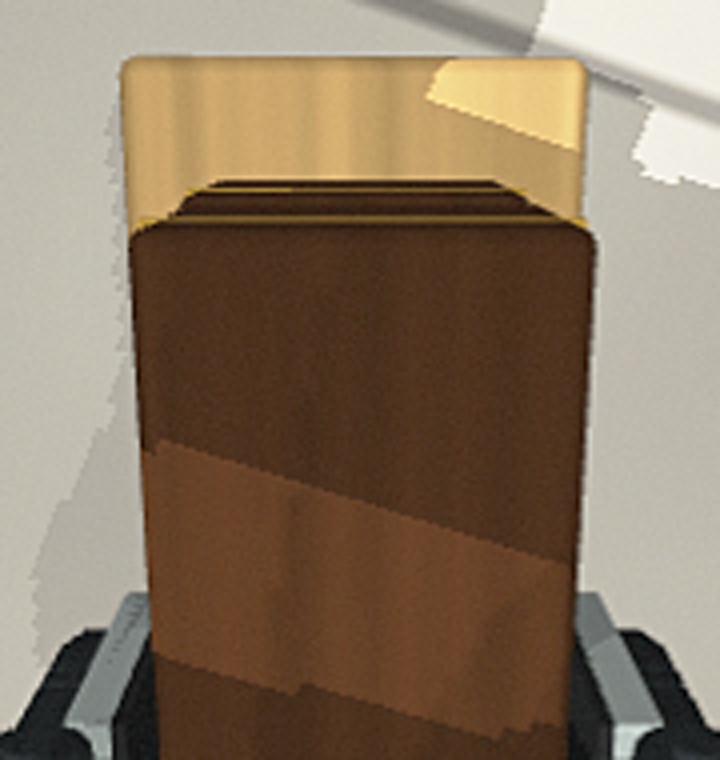

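jog_arm(
  dr=[
    [0,0,0],
    [0,0,0],
    [0,0,0],
    [0,0,0],
    [0,0,0],
    [0,0,0],
    [0,0,0],
    [0,0,0],
    [0,0,0],
    [0,0,0],
  ],
  slide=[
    [-0.0007,0,0.001],
    [0,0,0.001],
    [0,0,0.001],
    [0,0,0.001],
    [0,0,0.001],
    [0,0,0.0008],
    [0,0,0.0005],
    [0,0,0],
    [0,0,0],
    [0,0,0],
  ],
  gripper=[-1,-1,-1,-1,-1,-1,-1,-1,-1,-1],
)

```text
time_s: 23.1
position: [0.4918, -0.3539, 0.0301]
tool_rot: [[0.949, 0.314, 0.0], [0.314, -0.949, -0.0], [0.0, 0.001, -1.0]]
ft_force: [-2.8, 3.0, 5.4]
grip_width: 0.0492
```

Contact. Release and lift.

jog_arm(
  dr=[
    [0,0,0],
    [0,0,0],
    [0,0,0],
    [0,0,0],
    [0,0,0],
    [0,0,0],
    [0,0,0],
    [0,0,0],
    [0,0,0],
    [0,0,0],
  ],
  slide=[
    [0,0,0],
    [0,0,0],
    [0,0,0],
    [0,0,0],
    [0,0,0],
    [0,0,0],
    [0,0,-0.005],
    [0,0,-0.015],
    [0,0,-0.03],
    [0,0,-0.03],
  ],
  gripper=[0.2,0.6,1,1,1,1,1,1,1,1],
)

```text
time_s: 24.1
position: [0.4916, -0.3537, 0.1103]
tool_rot: [[0.949, 0.314, -0.0], [0.314, -0.949, 0.001], [-0.0, -0.001, -1.0]]
ft_force: [1.1, -0.7, 0.2]
grip_width: 0.0859
```

jog_arm(
  dr=[
    [0,0,0],
    [0,0,0],
    [0,0,0],
    [0,0,0],
    [0,0,0],
    [0,0,0],
    [0,0,0],
    [0,0,0],
    [0,0,0],
    [0,0,0],
  ],
  slide=[
    [0,0,-0.03],
    [0,0,-0.03],
    [0,0,-0.02],
    [0,0,-0.01],
    [0,0,0],
    [0,0,0],
    [0,0,0],
    [0,0,0],
    [0,0,0],
    [0,0,0],
  ],
  gripper=[1,1,1,1,1,1,1,1,1,1],
)

```text
time_s: 25.1
position: [0.4917, -0.3539, 0.1989]
tool_rot: [[0.949, 0.314, -0.0], [0.314, -0.949, 0.0], [-0.0, -0.0, -1.0]]
ft_force: [0.8, 0.2, -0.5]
grip_width: 0.0853
```

Run:
```python
from h import *
snap('wrist','w13'); crop('w13',180,20,320,220,3.8,'w13b'); snap('top','top13'); crop('top13',110,120,290,260,4,'top13b')
s=observe(); print(s['position'],s['ft_force'])
```

```text
[ 0.49171465 -0.35392017  0.19911182] [-2.99982252e-01 -1.04085689e+00 -2.41038469e-04]
```

View pics/w13b.png

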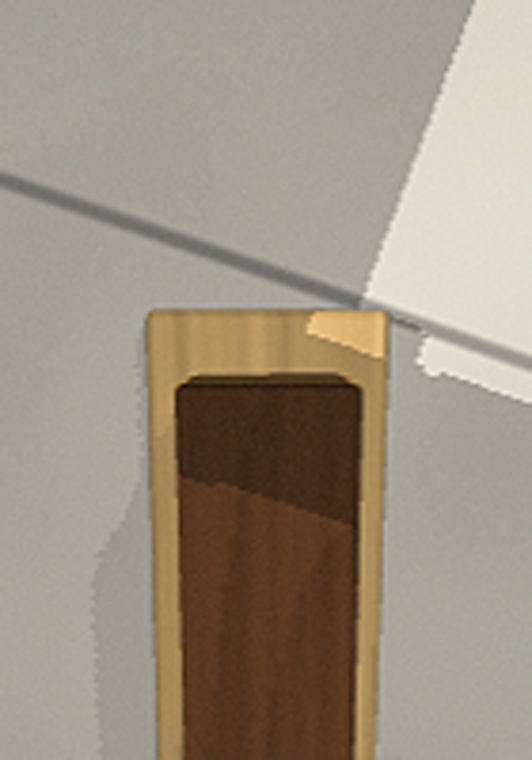

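View pics/top13b.png

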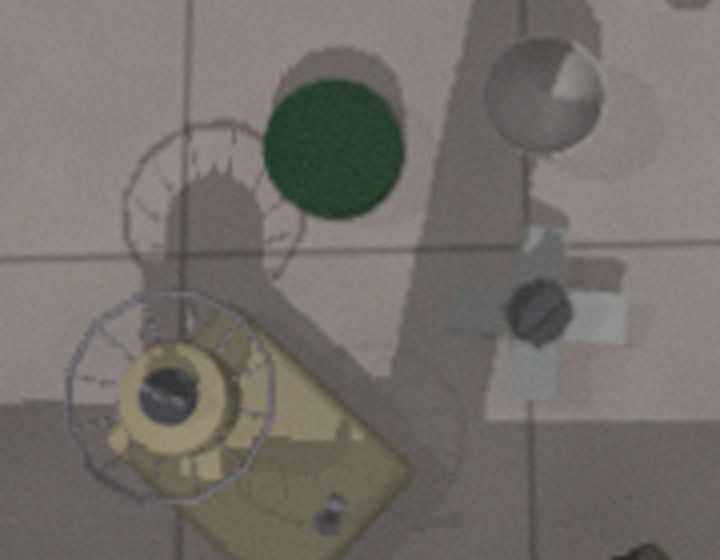

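Run:
```python
from h import *
t=load('w13'); g=lambda L:np.array(L)/3.8+[180,20]-.4
Q=back(t,g([(175,386),(362,386)]),.084); d=Q[1]-Q[0]; a=np.degrees(np.arctan2(d[1],d[0])); print(a,np.linalg.norm(d),Q.mean(0)+.06*np.array([np.cos(np.radians(a-90)),np.sin(np.radians(a-90)),0]))
plan([.516,.300,.28],-20,20)
plan([.47,-.05,.25],0,10)
```

```text
18.330213985655767 0.04944717193210628 [ 0.49246571 -0.35441944  0.084     ]
tilt [-1.e-04 -2.e-04 -1.e+00]
t 25.2 from [ 0.4917 -0.3539  0.1991] 18.29 N 20 rz 0.0334 slide 0.0002 -0.0333 -0.0040 path [(np.float64(0.45), np.float64(-0.16)), (np.float64(0.45), np.float64(0.01)), (np.float64(0.48), np.float64(0.17))]
tilt [-1.e-04 -2.e-04 -1.e+00]
t 25.2 from [ 0.4917 -0.3539  0.1991] 18.29 N 10 rz 0.0319 slide 0.0022 -0.0305 -0.0051 path [(np.float64(0.48), np.float64(-0.26)), (np.float64(0.47), np.float64(-0.2)), (np.float64(0.47), np.float64(-0.14)), (np.float64(0.47), np.float64(-0.08))]
```

Column is square within ~1 mm. Now over to the fan.

jog_arm(
  dr=[
    [0,0,0.033],
    [0,0,0.033],
    [0,0,0.033],
    [0,0,0.033],
    [0,0,0.033],
    [0,0,0.033],
    [0,0,0.033],
    [0,0,0.033],
    [0,0,0.033],
    [0,0,0.033],
  ],
  slide=[
    [0,-0.033,-0.008],
    [0,-0.033,-0.008],
    [0,-0.033,-0.008],
    [0,-0.033,-0.008],
    [0,-0.033,-0.008],
    [0,-0.033,-0.008],
    [0,-0.033,-0.008],
    [0,-0.033,-0.008],
    [0,-0.033,-0.008],
    [0,-0.033,-0.008],
  ],
  gripper=[1,1,1,1,1,1,1,1,1,1],
)

```text
time_s: 26.2
position: [0.4355, -0.0289, 0.2797]
tool_rot: [[1.0, -0.012, 0.0], [-0.012, -1.0, -0.0], [0.0, 0.0, -1.0]]
ft_force: [0.2, -0.0, 0.6]
grip_width: 0.0848
```

jog_arm(
  dr=[
    [0,0,0.033],
    [0,0,0.033],
    [0,0,0.033],
    [0,0,0.033],
    [0,0,0.033],
    [0,0,0.033],
    [0,0,0.033],
    [0,0,0.033],
    [0,0,0.033],
    [0,0,0.033],
  ],
  slide=[
    [0,-0.033,0],
    [0,-0.033,0],
    [0,-0.033,0],
    [0,-0.033,0],
    [0,-0.033,0],
    [0,-0.033,0],
    [0,-0.033,0],
    [0,-0.033,0],
    [0,-0.033,0],
    [0,-0.033,0],
  ],
  gripper=[1,1,1,1,1,1,1,1,1,1],
)

```text
time_s: 27.2
position: [0.4881, 0.2957, 0.2793]
tool_rot: [[0.942, -0.335, 0.0], [-0.335, -0.942, 0.0], [0.0, -0.0, -1.0]]
ft_force: [0.5, -0.1, 0.8]
grip_width: 0.0852
```

jog_arm(
  dr=[
    [0,0,0],
    [0,0,0],
    [0,0,0],
    [0,0,0],
    [0,0,0],
    [0,0,0],
    [0,0,0],
    [0,0,0],
    [0,0,0],
    [0,0,0],
  ],
  slide=[
    [0,0,0],
    [0,0,0],
    [0,0,0],
    [0,0,0],
    [0,0,0],
    [0,0,0],
    [0,0,0],
    [0,0,0],
    [0,0,0],
    [0,0,0],
  ],
  gripper=[1,1,1,1,1,1,1,1,1,1],
)

```text
time_s: 28.2
position: [0.488, 0.2942, 0.2792]
tool_rot: [[0.943, -0.334, -0.0], [-0.334, -0.943, -0.0], [-0.0, 0.0, -1.0]]
ft_force: [-0.6, 0.2, -0.6]
grip_width: 0.0855
```

Run:
```python
from h import *
snap('wrist','w14'); crop('w14',0,0,512,384,1.5,'w14b'); snap('top','top14'); snap('side','s14')
s=observe(); print(s['position'],s['ft_force'],s['q'])
```

```text
[0.48803868 0.29422166 0.27921107] [ 0.61570539 -0.44500656 -0.25897029] [1.91848373e+01 2.15952440e+01 6.21374036e+01 7.88286999e-04
 9.62683746e+01 3.87080659e+01]
```

View pics/w14b.png

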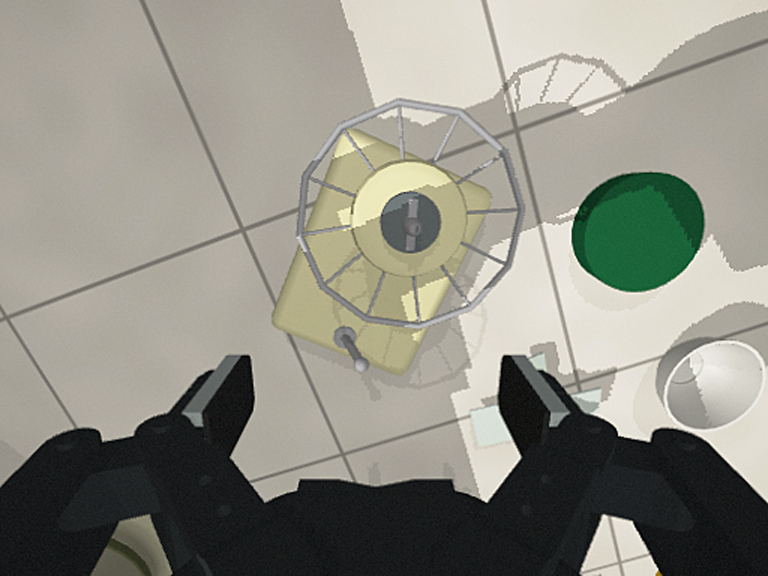

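Run:
```python
from h import *
crop('w14',230,105,320,190,8,'w14c')
```

```text
(no output)
```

View pics/w14c.png

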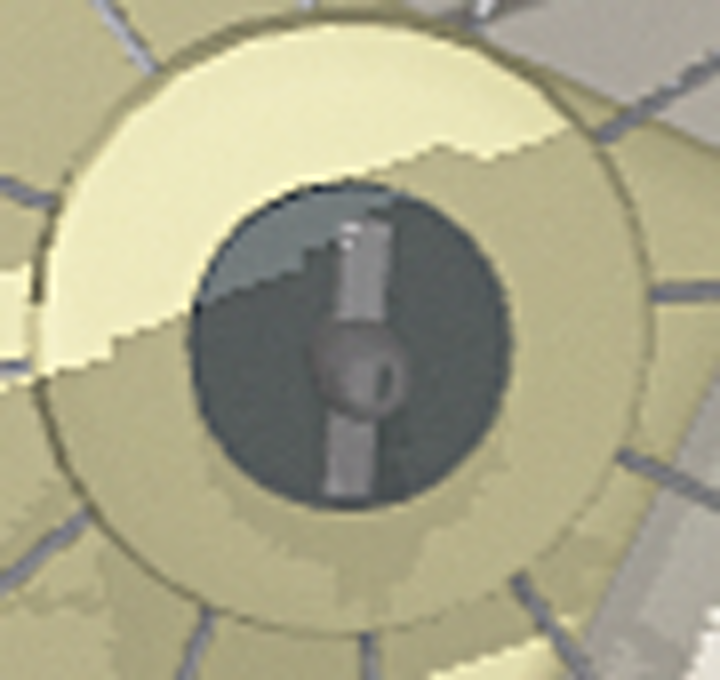

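Run:
```python
from h import *
t=load('w14'); g=lambda L:np.array(L)/8+[230,105]-.44
print('collar',back(t,g([(351,345)]),.150))
P=back(t,g([(368,222),(347,495)]),.160); d=P[0]-P[1]; print('pin',P.mean(0),np.linalg.norm(d),np.degrees(np.arctan2(d[1],d[0])))
P=back(t,g([(358,224),(326,495),(388,222),(374,492)]),.160); print([np.degrees(np.arctan2(*(P[i]-P[i+1])[[1,0]])) for i in (0,2)])
g=lambda L:np.array(L)/1.5-.2
print('ring',back(t,g([((299+523)/2,(101+327)/2)]),.144))
print('tip',back(t,g([(361,364)]),.09),'piv',back(t,g([(344,336)]),.047))
P=back(t,g([(275,322),(403,374),(492,195),(350,130)]),.045);print('base',P)
# rotor from top
crop('top14',200,150,290,240,8,'top14b')
```

```text
collar [[0.52281754 0.31489037 0.15      ]]
pin [0.52261254 0.31418601 0.16      ] 0.03581491880612613 67.46890494321244
[np.float64(65.01520944089299), np.float64(69.06884082574395)]
ring [[0.5251867  0.31927245 0.144     ]]
tip [[0.4381087  0.19263754 0.09      ]] piv [[0.42358703 0.20895336 0.047     ]]
base [[0.3608249  0.24693238 0.045     ]
 [0.46765351 0.14524899 0.045     ]
 [0.60809699 0.29719756 0.045     ]
 [0.50041913 0.39731111 0.045     ]]
```

View pics/top14b.png

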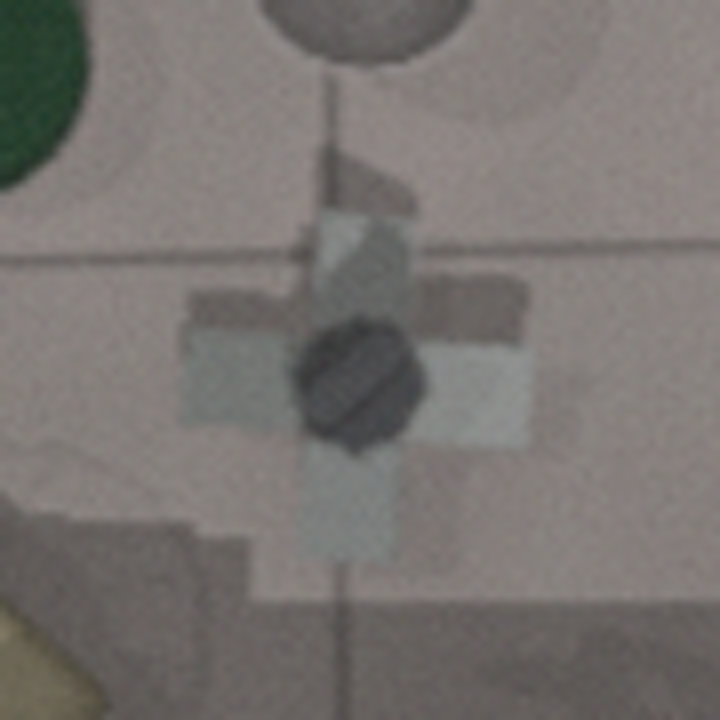

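Run:
```python
from h import *
plan([.592,.03,.2],44.5,10)
```

```text
tilt [-0.  0. -1.]
t 28.35 from [0.488  0.2942 0.2792] -19.52 N 10 rz -0.1117 slide 0.0030 0.0298 0.0079 path [(np.float64(0.49), np.float64(0.2)), (np.float64(0.5), np.float64(0.15)), (np.float64(0.53), np.float64(0.09)), (np.float64(0.57), np.float64(0.05))]
```

jog_arm(
  dr=[
    [0,0,-0.112],
    [0,0,-0.112],
    [0,0,-0.112],
    [0,0,-0.112],
    [0,0,-0.112],
    [0,0,-0.112],
    [0,0,-0.112],
    [0,0,-0.112],
    [0,0,-0.112],
    [0,0,-0.112],
  ],
  slide=[
    [0.003,0.03,0],
    [0.003,0.03,0],
    [0.003,0.03,0],
    [0.003,0.03,0],
    [0.003,0.03,0.01],
    [0.003,0.03,0.01],
    [0.003,0.03,0.015],
    [0.003,0.03,0.015],
    [0.003,0.03,0.015],
    [0.003,0.03,0.015],
  ],
  gripper=[1,1,1,1,1,1,1,1,1,1],
)

```text
time_s: 29.35
position: [0.5629, 0.0166, 0.1988]
tool_rot: [[0.709, 0.706, 0.0], [0.706, -0.709, -0.0], [0.0, 0.0, -1.0]]
ft_force: [-0.4, 0.2, -0.4]
grip_width: 0.0854
```

jog_arm(
  dr=[
    [0,0,0],
    [0,0,0],
    [0,0,0],
    [0,0,0],
    [0,0,0],
    [0,0,0],
    [0,0,0],
    [0,0,0],
    [0,0,0],
    [0,0,0],
  ],
  slide=[
    [0,0,0],
    [0,0,0],
    [0,0,0],
    [0,0,0],
    [0,0,0],
    [0,0,0],
    [0,0,0],
    [0,0,0],
    [0,0,0],
    [0,0,0],
  ],
  gripper=[1,1,1,1,1,1,1,1,1,1],
)

```text
time_s: 30.35
position: [0.5624, 0.0179, 0.1992]
tool_rot: [[0.712, 0.703, -0.0], [0.703, -0.712, 0.0], [-0.0, -0.0, -1.0]]
ft_force: [0.2, 0.4, 0.5]
grip_width: 0.0854
```

Run:
```python
from h import *
snap('wrist','w15'); crop('w15',0,0,512,384,1.5,'w15b'); crop('w15',170,80,340,250,4.4,'w15c')
s=observe(); print(s['position'],s['ft_force'],s['q'])
```

```text
[0.56240997 0.01788287 0.19922289] [ 0.60963207  0.22193399 -0.67689943] [-1.02325906e+01  2.32274313e+01  7.26267419e+01  1.50915385e-03
  8.41457141e+01 -5.48748868e+01]
```

View pics/w15b.png

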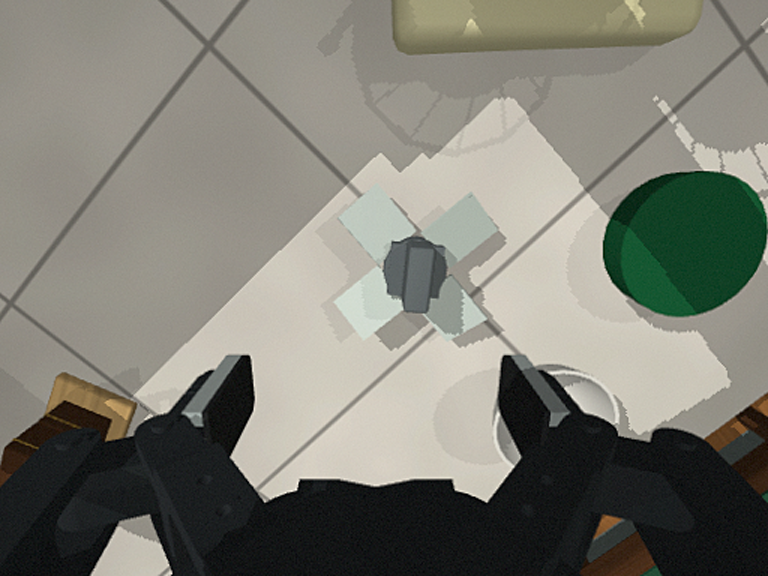

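View pics/w15c.png

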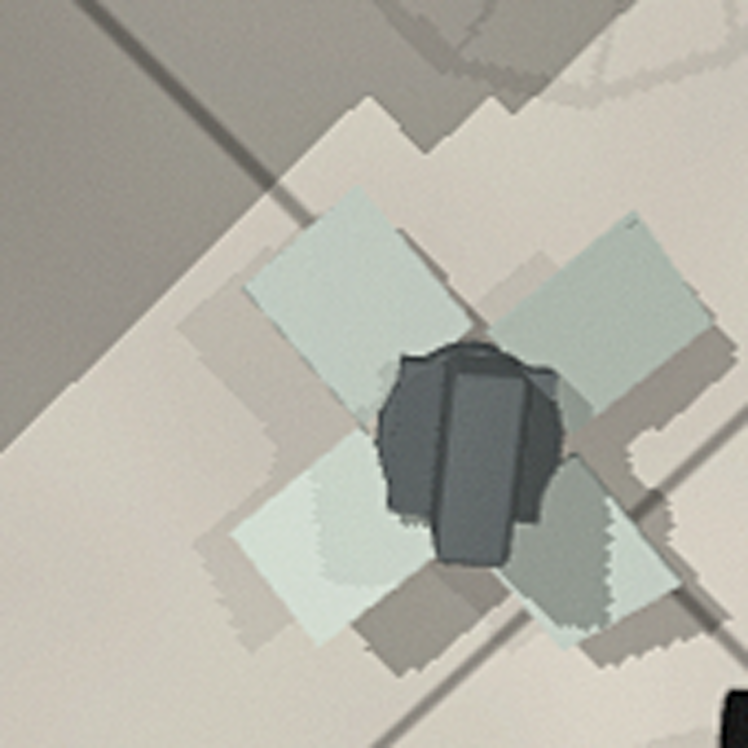

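Run:
```python
from h import *
t=load('w15'); g=lambda L:np.array(L)/4.4+[170,80]-.4
rect('grip',back(t,g([(455,373),(438,562),(508,567),(530,377)]),.066))
P=back(t,g([(358,187),(245,285),(232,533),(320,647),(565,650),(682,582),(633,211),(714,322)]),.022);print(P.mean(0))
print('blade corner r from est',np.linalg.norm(P[:,:2]-[.5915,.0295],axis=1).round(4))
plan([.592,.03,.1],44.5,10)
```

```text
grip [0.5964 0.031 ] [0.051 0.019 0.051 0.019] ang -49.3
[0.59733446 0.03054059 0.022     ]
blade corner r from est [0.073  0.0722 0.0737 0.0811 0.0807 0.0867 0.0785 0.0803]
tilt [ 0. -0. -1.]
t 30.4 from [0.5624 0.0179 0.1992] 44.64 N 10 rz 0.0002 slide 0.0030 0.0012 0.0099 path [(np.float64(0.57), np.float64(0.02)), (np.float64(0.58), np.float64(0.02)), (np.float64(0.58), np.float64(0.03)), (np.float64(0.59), np.float64(0.03))]
```

Run:
```python
from h import *
plan([.596,.031,.1],40.7,5)
```

```text
tilt [ 0. -0. -1.]
t 30.4 from [0.5624 0.0179 0.1992] 44.64 N 5 rz 0.0138 slide 0.0067 0.0026 0.0198 path [(np.float64(0.58), np.float64(0.02)), (np.float64(0.58), np.float64(0.03)), (np.float64(0.59), np.float64(0.03)), (np.float64(0.6), np.float64(0.03))]
```

jog_arm(
  dr=[
    [0,0,0.0138],
    [0,0,0.0138],
    [0,0,0.0138],
    [0,0,0.0138],
    [0,0,0.0138],
    [0,0,0],
    [0,0,0],
    [0,0,0],
    [0,0,0],
    [0,0,0],
  ],
  slide=[
    [0.0067,0.0026,0.02],
    [0.0067,0.0026,0.02],
    [0.0067,0.0026,0.02],
    [0.0067,0.0026,0.02],
    [0.0067,0.0026,0.02],
    [0,0,0.02],
    [0,0,0.01],
    [0,0,0],
    [0,0,0],
    [0,0,0],
  ],
  gripper=[1,1,1,1,1,1,1,1,1,1],
)

```text
time_s: 31.4
position: [0.5963, 0.0312, 0.0704]
tool_rot: [[0.758, 0.652, 0.002], [0.652, -0.758, -0.0], [0.001, 0.002, -1.0]]
ft_force: [-0.1, 0.2, 0.5]
grip_width: 0.085
```

Run:
```python
from h import *
snap('wrist','w16'); crop('w16',0,0,512,384,1.5,'w16b'); snap('side','s16'); crop('s16',200,140,320,240,6,'s16b')
s=observe(); print(s['position'],s['ft_force'])
plan([.596,.031,.018],40.7,5)
```

```text
[0.59611727 0.03116917 0.07016302] [ 0.46301638  0.11991225 -0.47757554]
tilt [ 0.0011  0.0012 -1.    ]
t 31.5 from [0.5961 0.0312 0.0702] 40.69 N 5 rz -0.0000 slide -0.0000 0.0000 0.0104 path [(np.float64(0.6), np.float64(0.03)), (np.float64(0.6), np.float64(0.03)), (np.float64(0.6), np.float64(0.03)), (np.float64(0.6), np.float64(0.03))]
```

View pics/w16b.png

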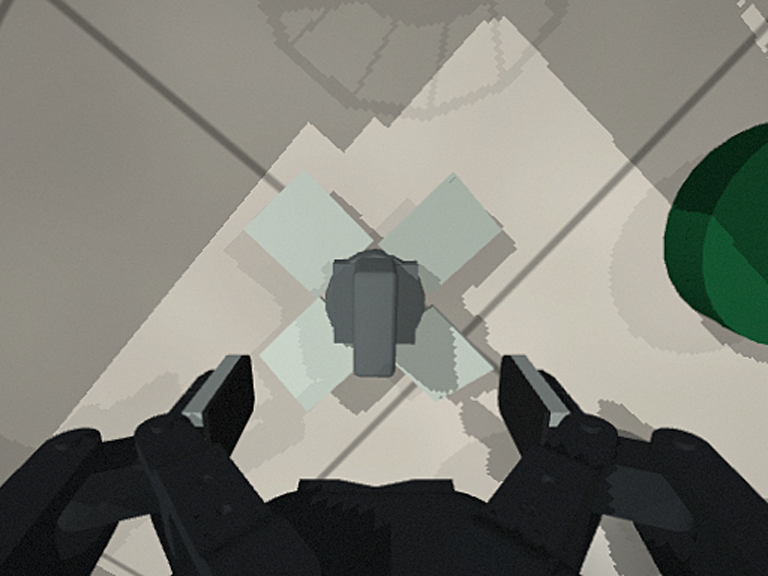

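View pics/s16b.png

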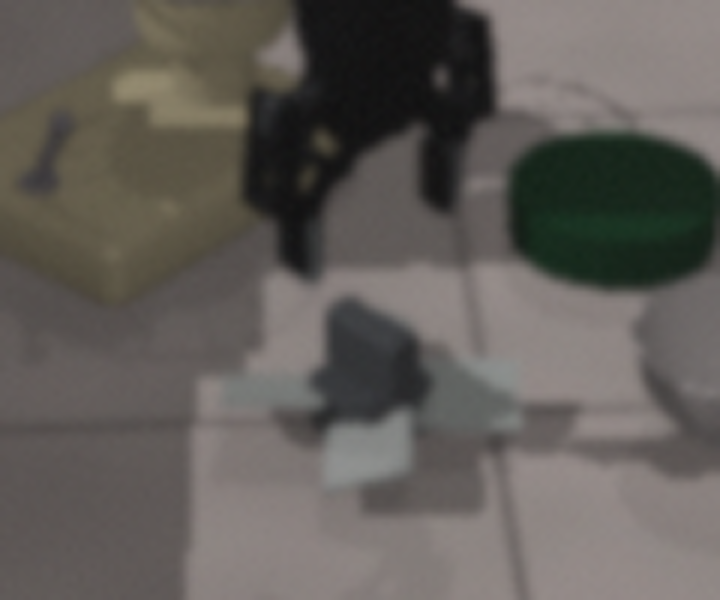

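jog_arm(
  dr=[
    [0,0,0],
    [0,0,0],
    [0,0,0],
    [0,0,0],
    [0,0,0],
    [0,0,0],
    [0,0,0],
    [0,0,0],
    [0,0,0],
    [0,0,0],
  ],
  slide=[
    [0,0,0.005],
    [0,0,0.012],
    [0,0,0.012],
    [0,0,0.012],
    [0,0,0.008],
    [0,0,0.003],
    [0,0,0],
    [0,0,0],
    [0,0,0],
    [0,0,0],
  ],
  gripper=[1,1,1,1,1,1,1,0.5,0.2,0],
  force=40,
)

```text
time_s: 32.5
position: [0.5959, 0.0312, 0.0176]
tool_rot: [[0.758, 0.652, 0.001], [0.652, -0.758, -0.0], [0.001, 0.001, -1.0]]
ft_force: [-0.5, -0.3, -0.2]
grip_width: 0.0439
```

jog_arm(
  dr=[
    [0,0,0],
    [0,0,0],
    [0,0,0],
    [0,0,0],
    [0,0,0],
    [0,0,0],
    [0,0,0],
    [0,0,0],
    [0,0,0],
    [0,0,0],
  ],
  slide=[
    [0,0,0],
    [0,0,0],
    [0,0,0],
    [0,0,0],
    [0,0,0],
    [0,0,0],
    [0,0,0],
    [0,0,0],
    [0,0,0],
    [0,0,0],
  ],
  gripper=[-0.2,-0.4,-0.6,-1,-1,-1,-1,-1,-1,-1],
  force=40,
)

```text
time_s: 33.5
position: [0.5959, 0.0312, 0.0175]
tool_rot: [[0.758, 0.652, 0.001], [0.652, -0.758, -0.0], [0.0, 0.0, -1.0]]
ft_force: [-0.4, -1.3, 5.9]
grip_width: 0.0195
```

Run:
```python
from h import *
snap('wrist','w17'); crop('w17',0,0,512,384,1.5,'w17b'); snap('side','s17'); crop('s17',200,140,320,240,6,'s17b')
s=observe(); print(s['position'],s['ft_force'],s['grip_width'])
```

```text
[0.59590557 0.0311906  0.01743409] [-0.73461474 -0.44783929  4.44046829] 0.018959757255736936
```

View pics/w17b.png

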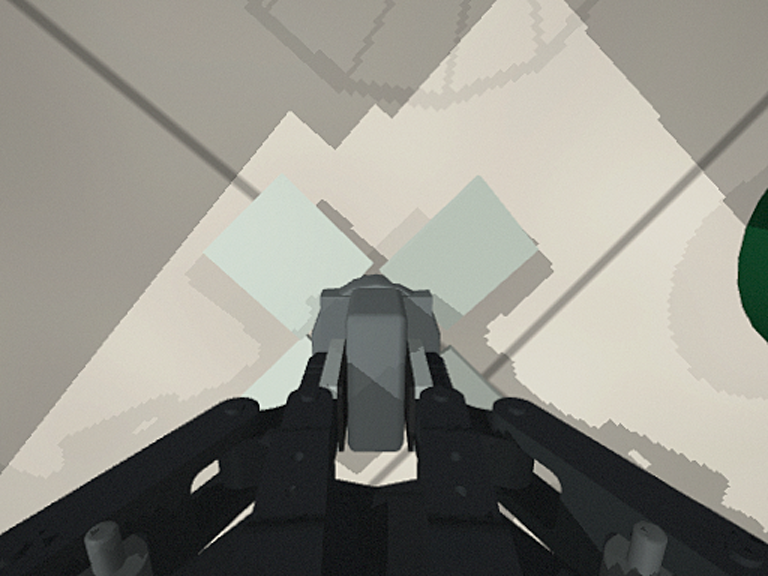

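View pics/s17b.png

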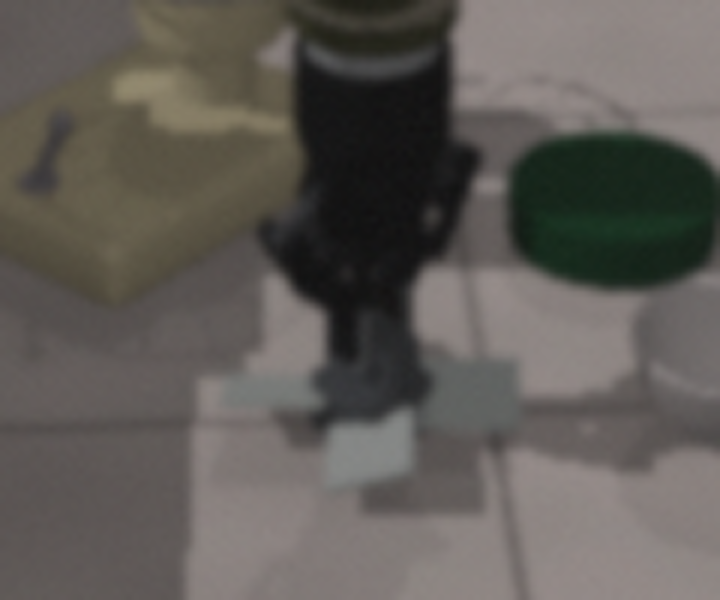

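Run:
```python
from h import *
t=load('w17'); g=lambda L:np.array(L)/1.5-.2
rect('grip',back(t,g([(346.5,315),(350,450),(402.5,450),(406,315)]),.066))
P=back(t,g([(283,175),(480,175),(204,247),(538,244)]),.022); print(P, P.mean(0))
plan([.596,.031,.22],40.7,8)
plan([.5227,.3145,.22],-22.5,20,[.596,.031,.22],40.7)
```

```text
grip [0.5965 0.0312] [0.05  0.018 0.05  0.019] ang -49.2
[[0.52531523 0.05829401 0.022     ]
 [0.58351834 0.10842888 0.022     ]
 [0.51797679 0.01442923 0.022     ]
 [0.6207248  0.10453301 0.022     ]] [0.56188379 0.07142128 0.022     ]
tilt [ 3.e-04  4.e-04 -1.e+00]
t 33.6 from [0.5959 0.0312 0.0174] 40.69 N 8 rz -0.0000 slide -0.0000 0.0000 -0.0253 path [(np.float64(0.6), np.float64(0.03)), (np.float64(0.6), np.float64(0.03)), (np.float64(0.6), np.float64(0.03))]
t 33.6 from [0.596 0.031 0.22 ] 40.7 N 20 rz 0.0552 slide -0.0019 -0.0153 -0.0000 path [(np.float64(0.54), np.float64(0.1)), (np.float64(0.52), np.float64(0.18)), (np.float64(0.51), np.float64(0.25))]
```

jog_arm(
  dr=[
    [0,0,0],
    [0,0,0],
    [0,0,0],
    [0,0,0],
    [0,0,0],
    [0,0,0],
    [0,0,0],
    [0,0,0],
    [0,0,0],
    [0,0,0],
  ],
  slide=[
    [0,0,-0.005],
    [0,0,-0.015],
    [0,0,-0.025],
    [0,0,-0.03],
    [0,0,-0.03],
    [0,0,-0.03],
    [0,0,-0.03],
    [0,0,-0.03],
    [0,0,-0.02],
    [0,0,-0.008],
  ],
  gripper=[-1,-1,-1,-1,-1,-1,-1,-1,-1,-1],
)

```text
time_s: 34.6
position: [0.596, 0.0314, 0.2419]
tool_rot: [[0.758, 0.652, 0.002], [0.652, -0.758, -0.0], [0.002, 0.002, -1.0]]
ft_force: [-0.2, 0.0, -1.4]
grip_width: 0.0192
```

jog_arm(
  dr=[
    [0,0,0.055],
    [0,0,0.055],
    [0,0,0.055],
    [0,0,0.055],
    [0,0,0.055],
    [0,0,0.055],
    [0,0,0.055],
    [0,0,0.055],
    [0,0,0.055],
    [0,0,0.055],
  ],
  slide=[
    [-0.001,-0.008,0],
    [-0.0019,-0.0153,0],
    [-0.0019,-0.0153,0],
    [-0.0019,-0.0153,0],
    [-0.0019,-0.0153,0],
    [-0.0019,-0.0153,0],
    [-0.0019,-0.0153,0],
    [-0.0019,-0.0153,0],
    [-0.0019,-0.0153,0],
    [-0.0019,-0.0153,0],
  ],
  gripper=[-1,-1,-1,-1,-1,-1,-1,-1,-1,-1],
)

```text
time_s: 35.6
position: [0.5161, 0.1537, 0.239]
tool_rot: [[0.988, 0.157, -0.003], [0.157, -0.988, -0.0], [-0.003, -0.0, -1.0]]
ft_force: [0.1, 0.7, -1.6]
grip_width: 0.019
```

jog_arm(
  dr=[
    [0,0,0.055],
    [0,0,0.055],
    [0,0,0.055],
    [0,0,0.055],
    [0,0,0.055],
    [0,0,0.055],
    [0,0,0.055],
    [0,0,0.055],
    [0,0,0.055],
    [0,0,0.055],
  ],
  slide=[
    [-0.0019,-0.0153,0],
    [-0.0019,-0.0153,0],
    [-0.0019,-0.0153,0],
    [-0.0019,-0.0153,0],
    [-0.0019,-0.0153,0],
    [-0.0019,-0.0153,0],
    [-0.0019,-0.0153,0],
    [-0.0019,-0.0153,0],
    [-0.0019,-0.0153,0],
    [-0.001,-0.008,0],
  ],
  gripper=[-1,-1,-1,-1,-1,-1,-1,-1,-1,-1],
)

```text
time_s: 36.6
position: [0.5093, 0.2991, 0.2387]
tool_rot: [[0.924, -0.381, -0.003], [-0.381, -0.924, -0.001], [-0.002, 0.002, -1.0]]
ft_force: [0.3, 0.3, -2.0]
grip_width: 0.0194
```

Run:
```python
from h import *
snap('wrist','w18'); crop('w18',0,0,512,384,1.5,'w18b'); snap('side','s18'); crop('s18',190,60,300,180,6,'s18b')
s=observe(); print(s['position'],s['ft_force'],s['grip_width'])
plan([.5227,.3145,.24],-22.5,5)
```

```text
[0.50939726 0.29879206 0.23873376] [ 0.09500422 -0.5686021  -1.0923323 ] 0.019120903845774712
tilt [-0.0021  0.0016 -1.    ]
t 36.7 from [0.5094 0.2988 0.2387] -22.29 N 5 rz 0.0007 slide 0.0013 -0.0039 -0.0003 path [(np.float64(0.51), np.float64(0.31)), (np.float64(0.52), np.float64(0.31)), (np.float64(0.52), np.float64(0.31)), (np.float64(0.52), np.float64(0.31))]
```

View pics/w18b.png

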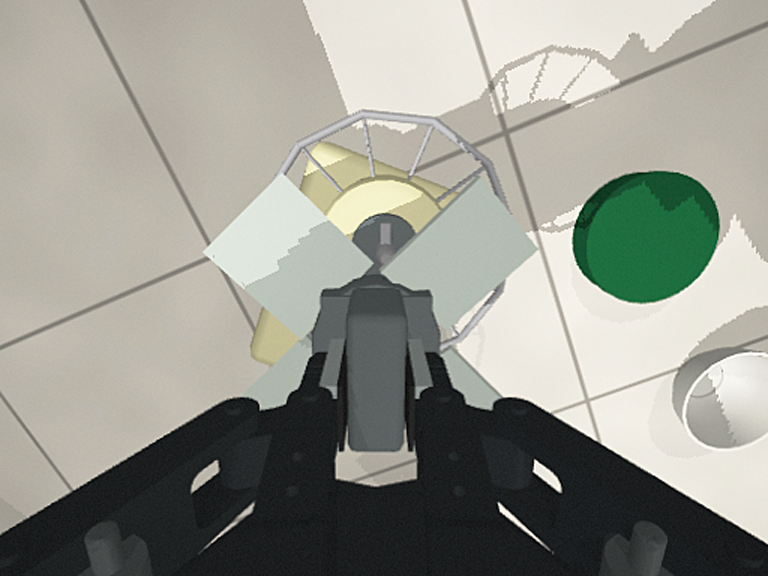

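View pics/s18b.png

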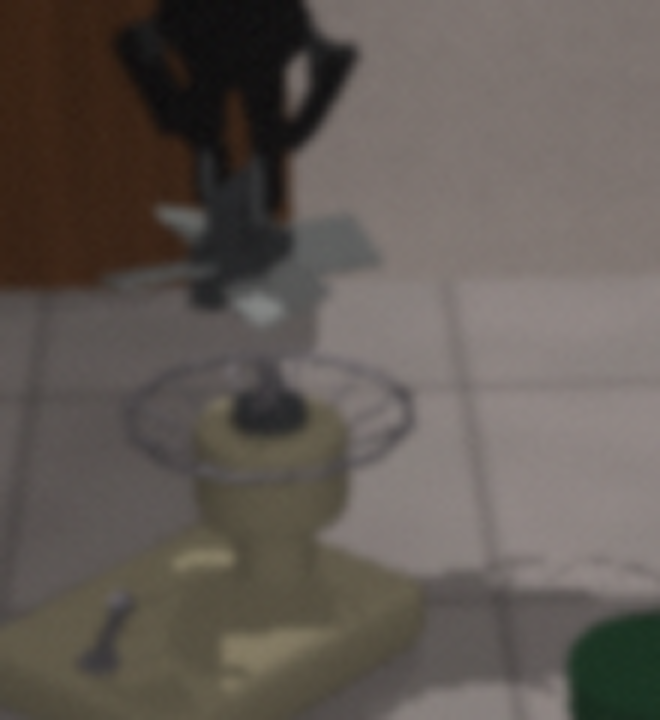

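Run:
```python
from h import *
crop('w18',205,110,305,190,7,'w18c')
t=load('w18')
for c in ([.5227,.3145],):
  c=np.array(c); u=np.array([np.cos(np.radians(67.5)),np.sin(np.radians(67.5))])*.018; n=np.array([-u[1],u[0]])/6
  X=[[*(c+u+n),.16],[*(c+u-n),.16],[*(c+u*0),.177],[*(c+u/.018*.022),.15]]
  print((proj(t,X)-[205,110])*7+3)
```

```text
[[342.73588573 269.68722509]
 [389.35270245 269.81208991]
 [367.65440277 435.29542215]
 [364.72726599 229.41935645]]
```

View pics/w18c.png

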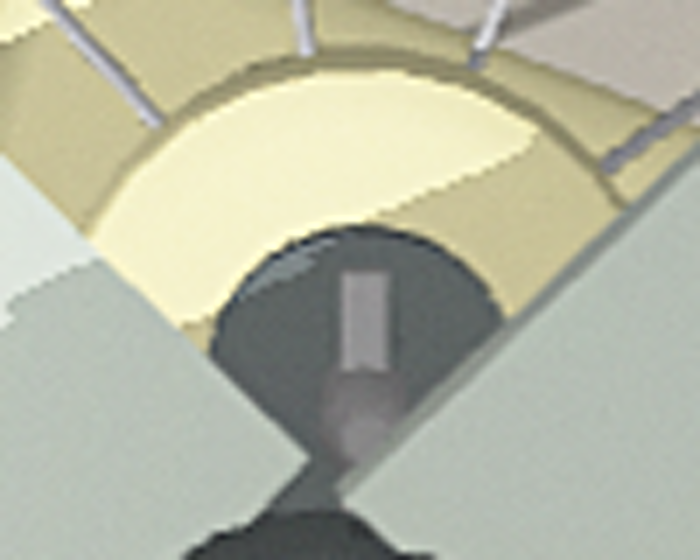

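jog_arm(
  dr=[
    [0,0,0.001],
    [0,0,0.001],
    [0,0,0.001],
    [0,0,0],
    [0,0,0],
    [0,0,0],
    [0,0,0],
    [0,0,0],
    [0,0,0],
    [0,0,0],
  ],
  slide=[
    [0.0015,-0.005,0],
    [0.0015,-0.005,0],
    [0.0015,-0.005,0],
    [0.0013,-0.005,0],
    [0,0,0],
    [0,0,0],
    [0,0,0],
    [0,0,0],
    [0,0,0],
    [0,0,0],
  ],
  gripper=[-1,-1,-1,-1,-1,-1,-1,-1,-1,-1],
)

```text
time_s: 37.7
position: [0.5228, 0.3143, 0.2403]
tool_rot: [[0.924, -0.383, 0.0], [-0.383, -0.924, 0.0], [0.0, -0.0, -1.0]]
ft_force: [0.6, -0.8, -1.4]
grip_width: 0.0195
```

Run:
```python
from h import *
plan([.5224,.3151,.205],-22.5,1)
s=observe(); print(s['ft_force'])
snap('side','s19'); crop('s19',190,60,300,180,6,'s19b')
```

```text
tilt [ 1.e-04 -0.e+00 -1.e+00]
t 37.7 from [0.5228 0.3143 0.2403] -22.51 N 1 rz -0.0001 slide -0.0007 -0.0005 0.0353 path [(np.float64(0.52), np.float64(0.32))]
[ 0.62915157 -0.83479949 -1.35591015]
```

View pics/s19b.png

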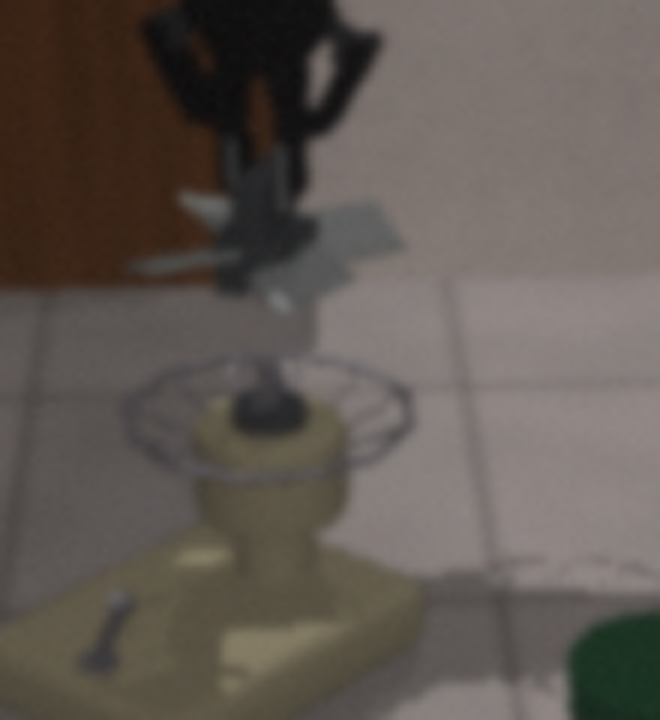

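jog_arm(
  dr=[
    [0,0,0],
    [0,0,0],
    [0,0,0],
    [0,0,0],
    [0,0,0],
    [0,0,0],
    [0,0,0],
    [0,0,0],
    [0,0,0],
    [0,0,0],
  ],
  slide=[
    [-0.0006,-0.0005,0.005],
    [0,0,0.01],
    [0,0,0.01],
    [0,0,0.01],
    [0,0,0.006],
    [0,0,0.004],
    [0,0,0.004],
    [0,0,0.004],
    [0,0,0.002],
    [0,0,0],
  ],
  gripper=[-1,-1,-1,-1,-1,-1,-1,-1,-1,-1],
)

```text
time_s: 38.75
position: [0.5224, 0.3151, 0.185]
tool_rot: [[0.924, -0.383, -0.0], [-0.383, -0.924, -0.0], [-0.0, 0.0, -1.0]]
ft_force: [0.0, -0.3, -1.4]
grip_width: 0.0192
```

No contact on the shaft; continue down gently.

jog_arm(
  dr=[
    [0,0,0],
    [0,0,0],
    [0,0,0],
    [0,0,0],
    [0,0,0],
    [0,0,0],
    [0,0,0],
    [0,0,0],
    [0,0,0],
    [0,0,0],
  ],
  slide=[
    [0,0,0.002],
    [0,0,0.002],
    [0,0,0.002],
    [0,0,0.001],
    [0,0,0.001],
    [0,0,0.001],
    [0,0,0],
    [0,0,0],
    [0,0,0],
    [0,0,0],
  ],
  gripper=[-1,-1,-1,-1,-1,-1,-1,-1,-1,-1],
)

```text
time_s: 39.75
position: [0.5225, 0.3151, 0.1763]
tool_rot: [[0.924, -0.383, 0.0], [-0.383, -0.924, 0.0], [0.0, -0.0, -1.0]]
ft_force: [-0.6, -0.5, -1.8]
grip_width: 0.0194
```

jog_arm(
  dr=[
    [0,0,0],
    [0,0,0],
    [0,0,0],
    [0,0,0],
    [0,0,0],
    [0,0,0],
    [0,0,0],
    [0,0,0],
    [0,0,0],
    [0,0,0],
  ],
  slide=[
    [0,0,0.001],
    [0,0,0.001],
    [0,0,0.001],
    [0,0,0],
    [0,0,0],
    [0,0,0],
    [0,0,0],
    [0,0,0],
    [0,0,0],
    [0,0,0],
  ],
  gripper=[-1,-1,-1,-1,-1,-1,-1,-1,-1,-1],
)

```text
time_s: 40.75
position: [0.5225, 0.3151, 0.1732]
tool_rot: [[0.924, -0.383, 0.0], [-0.383, -0.924, 0.0], [0.0, -0.0, -1.0]]
ft_force: [-0.1, -0.4, -1.5]
grip_width: 0.019
```

Slot is over the pin already; down to the collar.

jog_arm(
  dr=[
    [0,0,0],
    [0,0,0],
    [0,0,0],
    [0,0,0],
    [0,0,0],
    [0,0,0],
    [0,0,0],
    [0,0,0],
    [0,0,0],
    [0,0,0],
  ],
  slide=[
    [0,0,0.001],
    [0,0,0.001],
    [0,0,0.001],
    [0,0,0.001],
    [0,0,0.001],
    [0,0,0.0005],
    [0,0,0.0005],
    [0,0,0],
    [0,0,0],
    [0,0,0],
  ],
  gripper=[-1,-1,-1,-1,-1,-1,-1,-1,-1,-1],
)

```text
time_s: 41.75
position: [0.5225, 0.3151, 0.1674]
tool_rot: [[0.924, -0.383, 0.0], [-0.383, -0.924, 0.0], [0.0, -0.0, -1.0]]
ft_force: [-0.7, -0.2, 2.0]
grip_width: 0.0191
```

jog_arm(
  dr=[
    [0,0,0],
    [0,0,0],
    [0,0,0],
    [0,0,0],
    [0,0,0],
    [0,0,0],
    [0,0,0],
    [0,0,0],
    [0,0,0],
    [0,0,0],
  ],
  slide=[
    [0,0,0.0005],
    [0,0,0],
    [0,0,0],
    [0,0,0],
    [0,0,0],
    [0,0,0],
    [0,0,0],
    [0,0,0],
    [0,0,0],
    [0,0,0],
  ],
  gripper=[-1,-1,-0.4,-0.2,0,0.2,0.4,0.4,0.4,0.4],
)

```text
time_s: 42.75
position: [0.5225, 0.3151, 0.1667]
tool_rot: [[0.924, -0.383, 0.0], [-0.383, -0.924, 0.0], [0.0, -0.0, -1.0]]
ft_force: [0.6, -0.4, 0.0]
grip_width: 0.0595
```

jog_arm(
  dr=[
    [0,0,0],
    [0,0,0],
    [0,0,0],
    [0,0,0],
    [0,0,0],
    [0,0,0],
    [0,0,0],
    [0,0,0],
    [0,0,0],
    [0,0,0],
  ],
  slide=[
    [0,0,-0.005],
    [0,0,-0.01],
    [0,0,-0.015],
    [0,0,-0.02],
    [0,0,-0.02],
    [0,0,-0.02],
    [0,0,-0.015],
    [0,0,-0.01],
    [0,0,0],
    [0,0,0],
  ],
  gripper=[0.4,0.4,0.4,0.4,0.4,0.4,0.4,0.4,0.4,0.4],
)

```text
time_s: 43.75
position: [0.5224, 0.315, 0.2813]
tool_rot: [[0.924, -0.383, -0.001], [-0.383, -0.924, -0.0], [-0.0, 0.0, -1.0]]
ft_force: [0.9, 0.2, -0.5]
grip_width: 0.0596
```

Run:
```python
from h import *
s=observe(); print(s['position'],s['ft_force'],s['q'])
snap('side','s20'); crop('s20',190,60,300,180,6,'s20b'); snap('wrist','w20'); crop('w20',0,0,512,384,1.5,'w20b')
```

```text
[0.52236553 0.31503362 0.28129585] [ 0.85316419  0.17546225 -0.48212873] [ 1.99886599e+01  2.60609078e+01  5.46612660e+01 -1.27610795e-03
  9.93161244e+01  4.24938356e+01]
```

View pics/s20b.png

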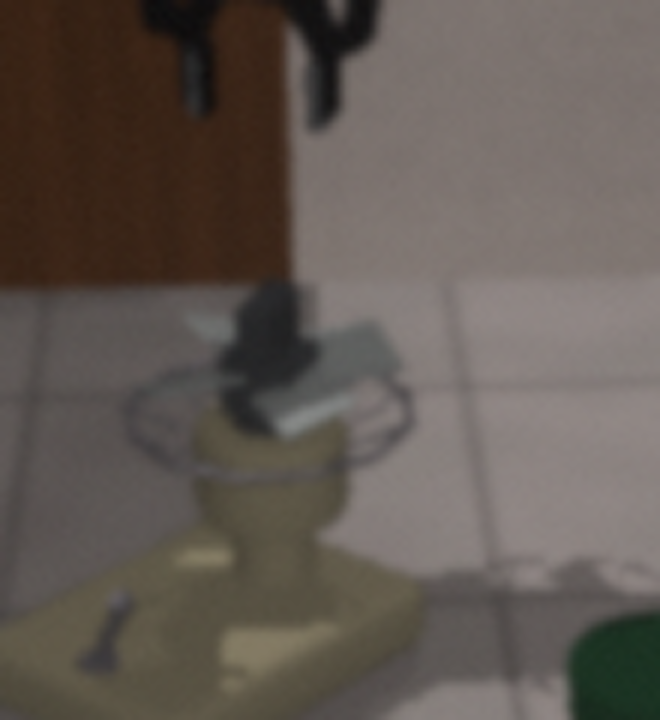

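View pics/w20b.png

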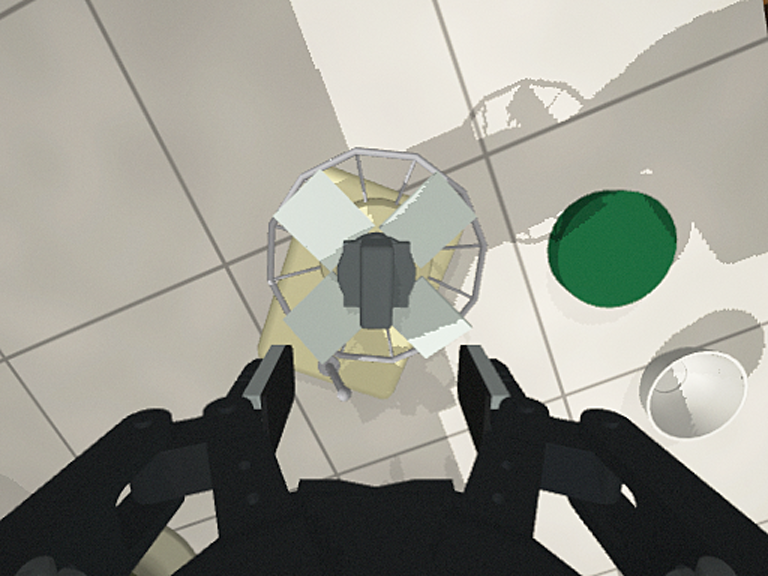

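Run:
```python
from h import *
t=load('w20'); u=np.array([np.cos(np.radians(67.5)),np.sin(np.radians(67.5))]); n=np.array([-u[1],u[0]]); c=np.array([.5227,.3145])
for z in (.216,.226): print(z,((proj(t,[[*(c+i*.026*u+j*.01*n),z] for i,j in((1,1),(1,-1),(-1,-1),(-1,1))])+.2)*1.5).round(0).tolist())
crop('w20',215,145,290,230,8,'w20c')
plan([.4664,.1625,.27],136.4,20)
```

```text
0.216 [[358.0, 246.0], [393.0, 246.0], [392.0, 330.0], [359.0, 330.0]]
0.226 [[357.0, 249.0], [394.0, 249.0], [392.0, 336.0], [358.0, 336.0]]
tilt [-0.0013  0.0011 -1.    ]
t 43.85 from [0.5223 0.315  0.2808] -22.51 N 20 rz -0.1387 slide -0.0113 0.0018 0.0005 path [(np.float64(0.46), np.float64(0.3)), (np.float64(0.43), np.float64(0.25)), (np.float64(0.44), np.float64(0.2))]
```

View pics/w20c.png

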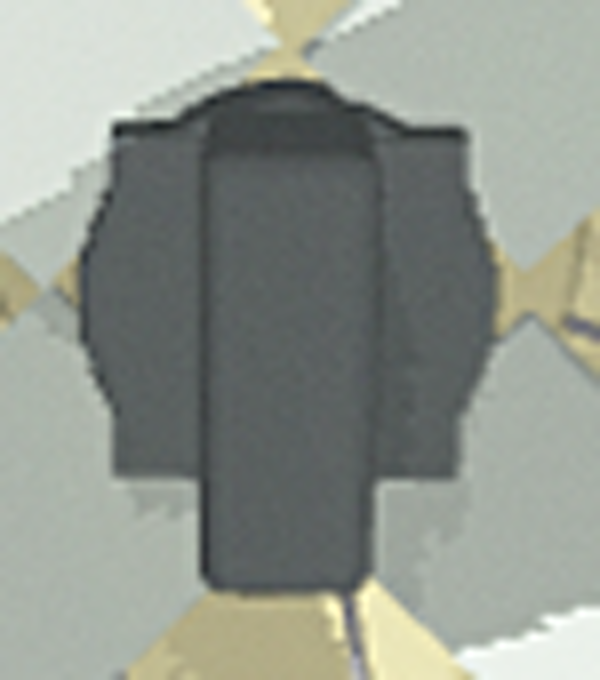

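jog_arm(
  dr=[
    [0,0,-0.138],
    [0,0,-0.138],
    [0,0,-0.138],
    [0,0,-0.138],
    [0,0,-0.138],
    [0,0,-0.138],
    [0,0,-0.138],
    [0,0,-0.138],
    [0,0,-0.138],
    [0,0,-0.138],
  ],
  slide=[
    [-0.0113,0.0018,0],
    [-0.0113,0.0018,0],
    [-0.0113,0.0018,0],
    [-0.0113,0.0018,0],
    [-0.0113,0.0018,0],
    [-0.0113,0.0018,0],
    [-0.0113,0.0018,0],
    [-0.0113,0.0018,0],
    [-0.0113,0.0018,0],
    [-0.0113,0.0018,0],
  ],
  gripper=[-1,-1,-1,-1,-1,-1,-1,-1,-1,-1],
)

```text
time_s: 44.85
position: [0.424, 0.275, 0.2811]
tool_rot: [[0.546, 0.838, -0.001], [0.838, -0.546, -0.0], [-0.001, -0.001, -1.0]]
ft_force: [-0.6, 0.7, -0.9]
grip_width: -0.0001
```

jog_arm(
  dr=[
    [0,0,-0.138],
    [0,0,-0.138],
    [0,0,-0.138],
    [0,0,-0.138],
    [0,0,-0.138],
    [0,0,-0.138],
    [0,0,-0.138],
    [0,0,-0.138],
    [0,0,-0.138],
    [0,0,-0.138],
  ],
  slide=[
    [-0.0113,0.0018,0],
    [-0.0113,0.0018,0],
    [-0.0113,0.0018,0],
    [-0.0113,0.0018,0],
    [-0.0113,0.0018,0],
    [-0.0113,0.0018,0],
    [-0.0113,0.0018,0],
    [-0.0113,0.0018,0],
    [-0.0113,0.0018,0],
    [-0.0113,0.0018,0],
  ],
  gripper=[-1,-1,-1,-1,-1,-1,-1,-1,-1,-1],
)

```text
time_s: 45.85
position: [0.4451, 0.1712, 0.2812]
tool_rot: [[-0.719, 0.695, -0.001], [0.695, 0.719, -0.0], [0.001, -0.001, -1.0]]
ft_force: [-0.9, -0.0, 0.5]
grip_width: -0.0001
```

Run:
```python
from h import *
snap('side','s21'); snap('wrist','w21');crop('w21',0,0,512,384,1.5,'w21b')
plan([.4664,.1625,.2],136.4,5); s=observe(); print(s['q'])
```

```text
tilt [ 7.0e-04 -1.1e-03 -1.0e+00]
t 45.95 from [0.4456 0.1709 0.281 ] 135.63 N 5 rz -0.0027 slide -0.0042 0.0017 0.0162 path [(np.float64(0.45), np.float64(0.17)), (np.float64(0.46), np.float64(0.17)), (np.float64(0.46), np.float64(0.16)), (np.float64(0.47), np.float64(0.16))]
[ 6.74327566e+00  1.16351636e+01  7.60873732e+01 -1.13662002e-02
  9.23514984e+01 -1.28882346e+02]
```

View pics/w21b.png

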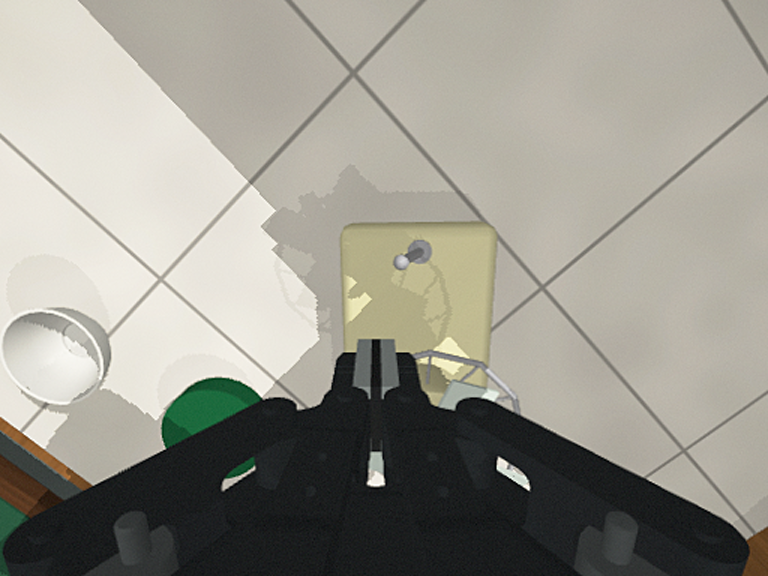

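Run:
```python
from h import *
t=load('w21'); g=lambda L:np.array(L)/1.5-.2
print(back(t,g([(401,262)]),.09),back(t,g([(421,251)]),.047)); P=back(t,g([(341,226),(497,224)]),.045); d=P[1]-P[0];print(P,np.degrees(np.arctan2(d[1],d[0])))
plan([.4664,.1625,.2],136.4,4)
```

```text
[[0.4390491  0.19470109 0.09      ]] [[0.42202159 0.20916078 0.047     ]]
[[0.46217859 0.1369974  0.045     ]
 [0.35020706 0.24098141 0.045     ]] 137.11822492412355
tilt [ 7.0e-04 -1.1e-03 -1.0e+00]
t 45.95 from [0.4456 0.1709 0.281 ] 135.63 N 4 rz -0.0034 slide -0.0052 0.0021 0.0202 path [(np.float64(0.46), np.float64(0.17)), (np.float64(0.46), np.float64(0.16)), (np.float64(0.47), np.float64(0.16))]
```

jog_arm(
  dr=[
    [0,0,-0.004],
    [0,0,-0.004],
    [0,0,-0.004],
    [0,0,0],
    [0,0,0],
    [0,0,0],
    [0,0,0],
    [0,0,0],
    [0,0,0],
    [0,0,0],
  ],
  slide=[
    [-0.007,0.003,0.01],
    [-0.007,0.003,0.02],
    [-0.007,0.0025,0.03],
    [0,0,0.03],
    [0,0,0.03],
    [0,0,0.03],
    [0,0,0.025],
    [0,0,0.015],
    [0,0,0],
    [0,0,0],
  ],
  gripper=[-1,-1,-1,-1,-1,-1,-1,-1,-1,-1],
)

```text
time_s: 46.95
position: [0.4661, 0.1633, 0.0917]
tool_rot: [[-0.722, 0.692, -0.0], [0.692, 0.722, -0.0], [0.0, -0.0, -1.0]]
ft_force: [0.4, 0.8, 0.9]
grip_width: -0.0001
```

Run:
```python
from h import *
snap('side','s22'); snap('wrist','w22');crop('w22',0,0,512,384,1.5,'w22b'); crop('s22',170,90,310,210,5.5,'s22b')
plan([.4664,.1625,.056],136.4,5); s=observe(); print(s['ft_force'])
```

```text
tilt [-0.0011  0.0012 -1.    ]
t 47.05 from [0.4666 0.1633 0.0925] 136.28 N 5 rz -0.0004 slide -0.0001 -0.0001 0.0073 path [(np.float64(0.47), np.float64(0.16)), (np.float64(0.47), np.float64(0.16)), (np.float64(0.47), np.float64(0.16)), (np.float64(0.47), np.float64(0.16))]
[-0.19066694 -0.15986701  1.28938688]
```

View pics/w22b.png

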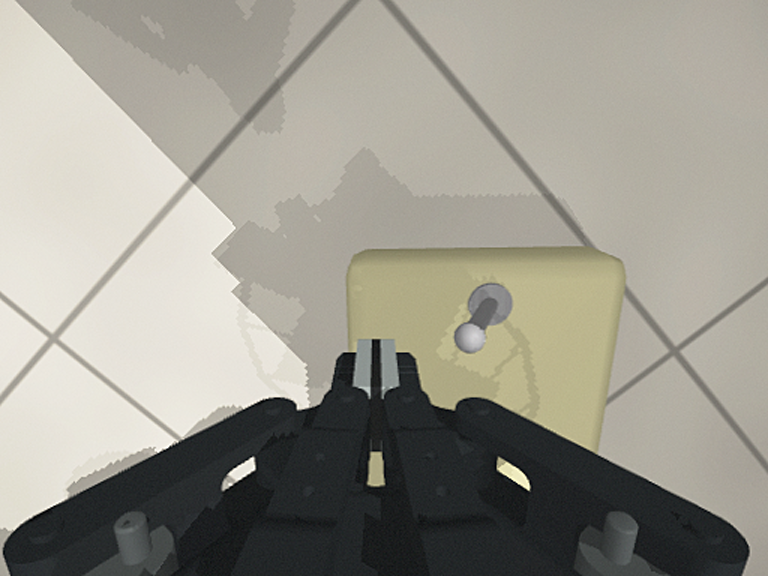

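View pics/s22b.png

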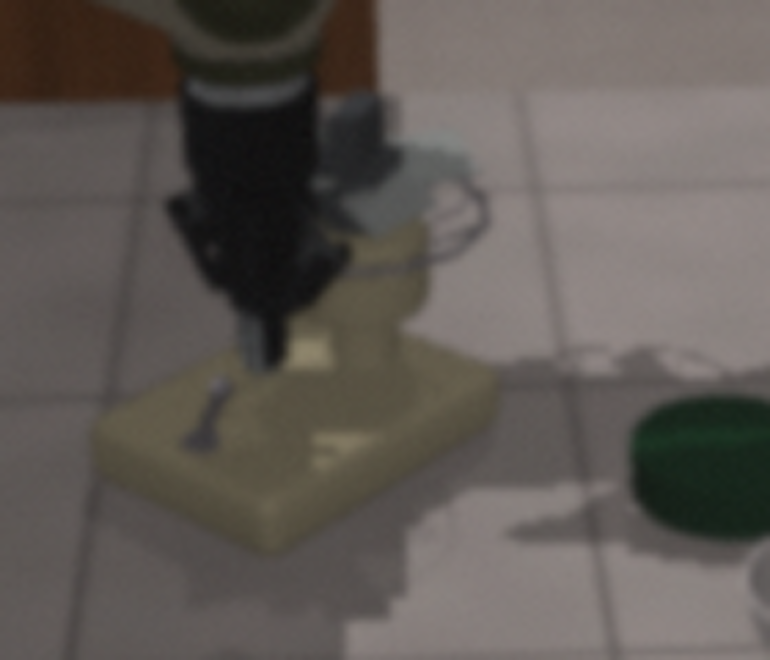

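jog_arm(
  dr=[
    [0,0,0],
    [0,0,0],
    [0,0,0],
    [0,0,0],
    [0,0,0],
    [0,0,0],
    [0,0,0],
    [0,0,0],
    [0,0,0],
    [0,0,0],
  ],
  slide=[
    [0,0,0.01],
    [0,0,0.015],
    [0,0,0.011],
    [0,0,0],
    [0,0,0],
    [0,0,0],
    [0.005,0,0],
    [0.005,0,0],
    [0.005,0,0],
    [0,0,0],
  ],
  gripper=[-1,-1,-1,-1,-1,-1,-1,-1,-1,-1],
)

```text
time_s: 48.05
position: [0.4547, 0.174, 0.0558]
tool_rot: [[-0.724, 0.69, -0.0], [0.69, 0.724, 0.0], [0.0, -0.0, -1.0]]
ft_force: [-0.3, 0.3, -1.1]
grip_width: 0.0003
```

Run:
```python
from h import *
snap('side','s23'); snap('wrist','w23');crop('w23',0,0,512,384,1.5,'w23b'); crop('s23',170,90,310,210,5.5,'s23b')
s=observe(); print(s['ft_force'],s['position'])
```

```text
[-0.3532201  -0.15836284 -0.26560707] [0.45524645 0.17363909 0.05581774]
```

View pics/w23b.png

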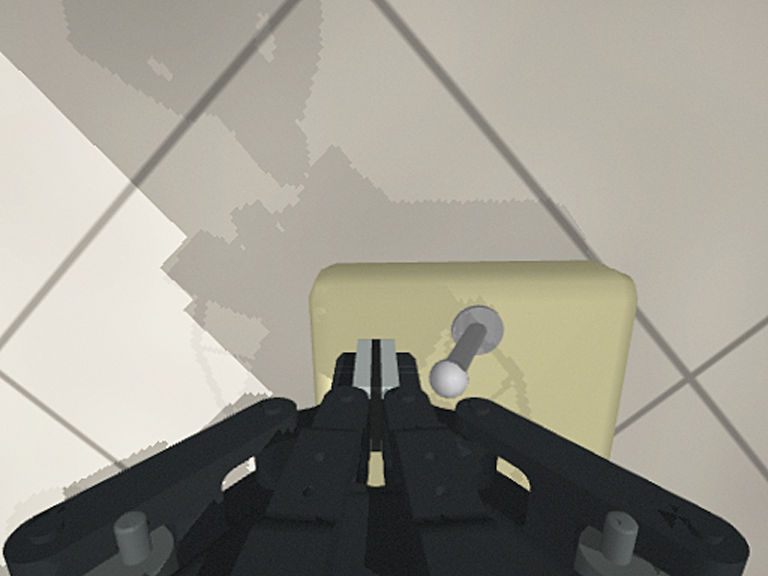

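View pics/s23b.png

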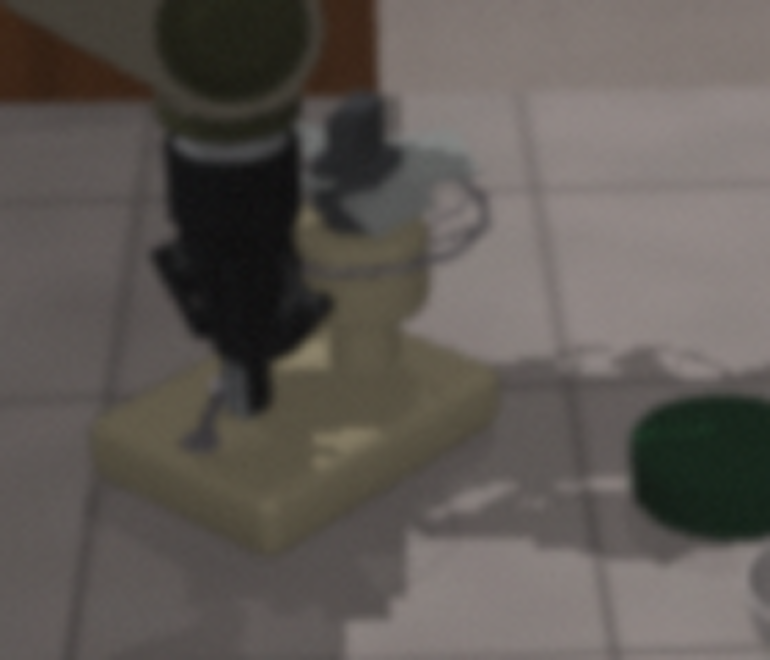

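jog_arm(
  dr=[
    [0,0,0],
    [0,0,0],
    [0,0,0],
    [0,0,0],
    [0,0,0],
    [0,0,0],
    [0,0,0],
    [0,0,0],
    [0,0,0],
    [0,0,0],
  ],
  slide=[
    [0.005,0,0],
    [0.005,0,0],
    [0.005,0,0],
    [0.005,0,0],
    [0.005,0,0],
    [0.005,0,0],
    [0.005,0,0],
    [0.004,0,0],
    [0.003,0,0],
    [0,0,0],
  ],
  gripper=[-1,-1,-1,-1,-1,-1,-1,-1,-1,-1],
)

```text
time_s: 49.15
position: [0.4243, 0.2028, 0.0555]
tool_rot: [[-0.724, 0.69, -0.001], [0.69, 0.724, -0.0], [0.001, -0.001, -1.0]]
ft_force: [0.0, 0.3, -0.2]
grip_width: 0.0003
```

Run:
```python
from h import *
snap('wrist','w24');crop('w24',0,0,512,384,1.5,'w24b')
s=observe(); print(s['ft_force'],s['position'])
```

```text
[-0.32028951 -0.23445344 -0.05688469] [0.42447786 0.20264928 0.05553071]
```

View pics/w24b.png

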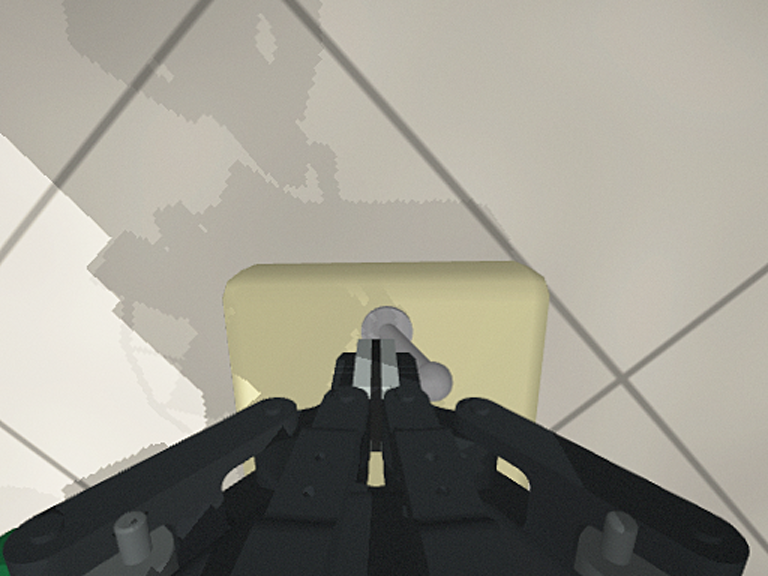

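Run:
```python
from h import *
g=lambda L:np.array(L)/1.5-.2
fy=np.array([-.7245,.689])
for n,b,p in(('w23',(449,380),(478,330)),('w24',(435,380),(387,331))):
  t=load(n)
  for z in (.09,.094): print(n,z,(back(t,g([b]),z)[0,:2]-[.4228,.2095])@fy)
  print((back(t,g([p]),.047)[0,:2]-[.4228,.2095])@fy)
```

```text
w23 0.09 -0.021349640526537095
w23 0.094 -0.022131359531511057
-0.0006628376172536964
w24 0.09 0.015588427878622864
w24 0.094 0.014954373127473818
-0.0010197008863690733
```

jog_arm(
  dr=[
    [0,0,0],
    [0,0,0],
    [0,0,0],
    [0,0,0],
    [0,0,0],
    [0,0,0],
    [0,0,0],
    [0,0,0],
    [0,0,0],
    [0,0,0],
  ],
  slide=[
    [0.003,0,0],
    [0.003,0,0],
    [0.002,0,0],
    [0.001,0,0],
    [0,0,0],
    [0,0,0],
    [0,0,0],
    [0,0,0],
    [0,0,0],
    [0,0,0],
  ],
  gripper=[-1,-1,-1,-1,-1,-1,-1,-1,-1,-1],
)

```text
time_s: 50.2
position: [0.4184, 0.2087, 0.0557]
tool_rot: [[-0.723, 0.691, -0.0], [0.691, 0.723, 0.0], [0.0, 0.0, -1.0]]
ft_force: [0.1, 0.6, -0.2]
grip_width: -0.0001
```

Run:
```python
from h import *
snap('wrist','w25');crop('w25',220,190,320,290,6,'w25b')
s=observe(); print(s['ft_force'],s['position'])
```

```text
[ 0.21006408 -0.2084319  -0.77534667] [0.41838475 0.20871312 0.05570752]
```

View pics/w25b.png

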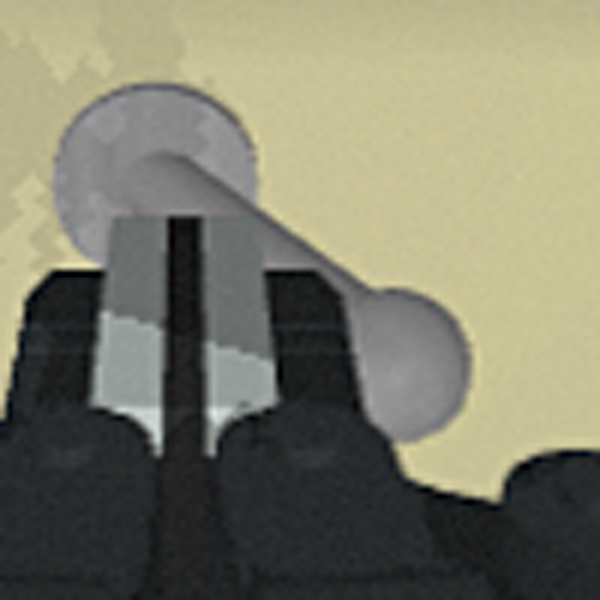

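Run:
```python
from h import *
fy=np.array([-.7245,.689]); t=load('w25')
print((back(t,np.array([(397,365)])/6+[220,190]-.4,.091)[0,:2]-[.4228,.2095])@fy)
```

```text
0.021587805283803968
```

jog_arm(
  dr=[
    [0,0,0],
    [0,0,0],
    [0,0,0],
    [0,0,0],
    [0,0,0],
    [0,0,0],
    [0,0,0],
    [0,0,0],
    [0,0,0],
    [0,0,0],
  ],
  slide=[
    [0.0015,0,0],
    [0,0,0],
    [-0.006,0,0],
    [-0.01,0,0],
    [-0.008,0,0],
    [0,0,-0.01],
    [0,0,-0.03],
    [0,0,-0.04],
    [0,0,-0.04],
    [0,0,-0.04],
  ],
  gripper=[-1,-1,-1,-1,-1,-1,-1,-1,-1,-1],
)

```text
time_s: 51.25
position: [0.4342, 0.193, 0.2182]
tool_rot: [[-0.723, 0.691, 0.0], [0.691, 0.723, 0.0], [-0.0, 0.0, -1.0]]
ft_force: [0.6, 0.3, 0.5]
grip_width: -0.0
```

jog_arm(
  dr=[
    [0,0,0],
    [0,0,0],
    [0,0,0],
    [0,0,0],
    [0,0,0],
    [0,0,0],
    [0,0,0],
    [0,0,0],
    [0,0,0],
    [0,0,0],
  ],
  slide=[
    [0,0.01,-0.02],
    [0,0.015,-0.01],
    [0,0.015,0],
    [0,0.015,0],
    [0,0.015,0],
    [0,0.01,0],
    [0,0,0],
    [0,0,0],
    [0,0,0],
    [0,0,0],
  ],
  gripper=[-1,-1,-1,-1,-1,-1,-1,-1,-1,-1],
)

```text
time_s: 52.25
position: [0.4897, 0.2507, 0.246]
tool_rot: [[-0.723, 0.691, 0.0], [0.691, 0.723, -0.0], [-0.0, 0.0, -1.0]]
ft_force: [-0.3, -0.5, 0.4]
grip_width: -0.0
```

Run:
```python
from h import *
s=observe(); print(s['ft_force'],s['position'],s['q'])
snap('wrist','w26');crop('w26',0,0,512,384,1.5,'w26b'); snap('side','s26'); crop('s26',0,0,512,384,1.5,'s26c'); snap('top','top26')
crop('s26',170,90,310,210,5.5,'s26b')
```

```text
[-0.32533562 -0.47257126  0.38059648] [0.48965666 0.25068664 0.24595819] [ 1.47790910e+01  2.02854400e+01  6.95071269e+01 -2.98115772e-03
  9.02026704e+01 -1.21519897e+02]
```

View pics/w26b.png

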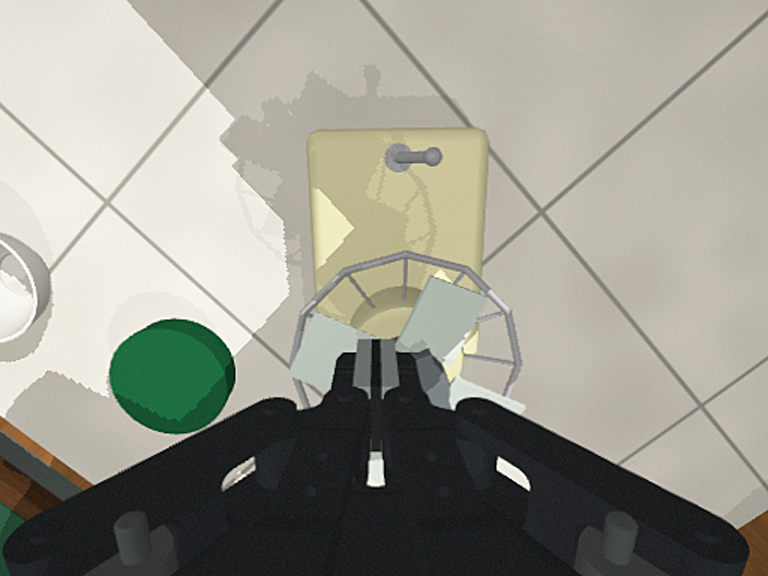

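View pics/s26c.png

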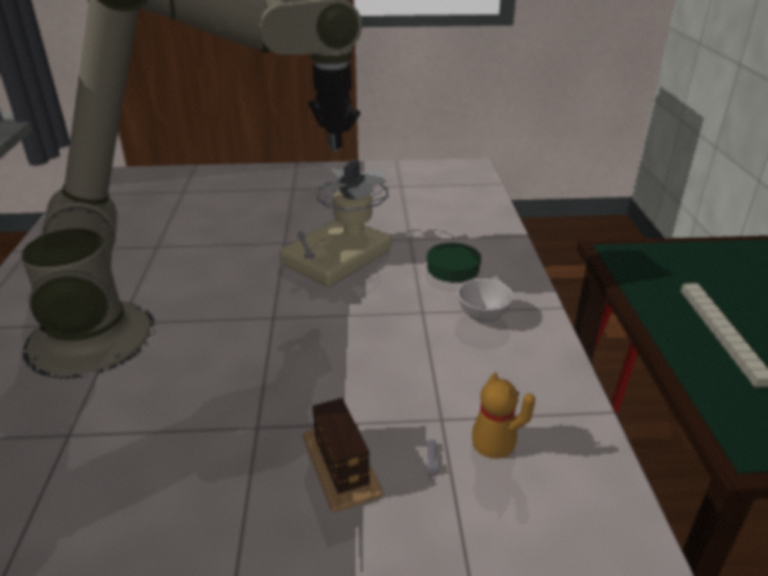

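View pics/s26b.png

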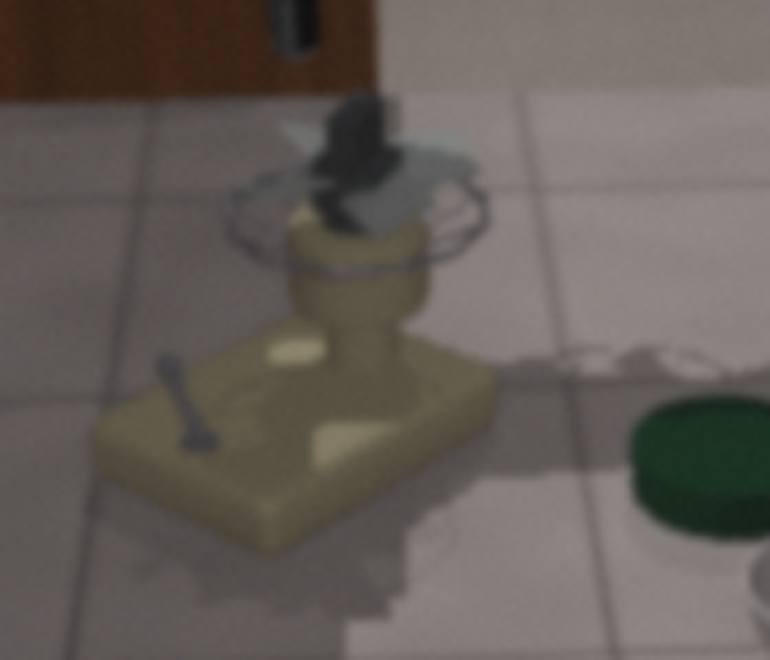

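View pics/top26.png

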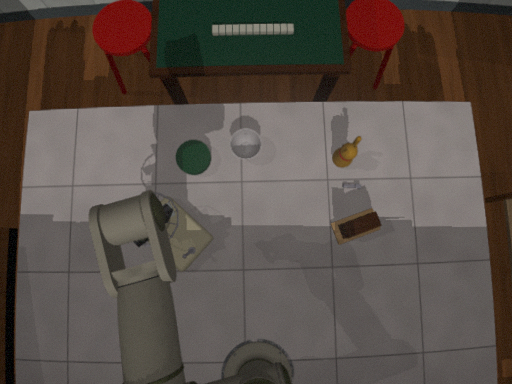

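Run:
```python
from h import *
t=load('w26'); g=lambda L:np.array(L)/1.5-.2
fy=np.array([-.7245,.689]); fx=np.array([.689,.7245])
d=back(t,g([(433.5,156)]),.09)[0,:2]-back(t,g([(397,157)]),.047)[0,:2]; print(d@fy,d@fx)
a=load('top0')['pixels'].astype(int);b=load('top26')['pixels'].astype(int)
for n,(x,y) in dict(tin=(194,157),bowl=(245,143),cat=(345,153),clip=(351,184)).items():
  print(n,np.abs(a-b)[y-18:y+18,x-18:x+18].mean())
env.close_job()
```

```text
0.02540250182793711 -2.935533772652132e-05
tin 4.594907407407407
bowl 2.4393004115226335
cat 2.4948559670781894
clip 9.382458847736626
the job is handed in; nothing more can be done
```

The job is done and handed in at about 52 s of robot time, well inside the 210 s limit.

- **Cases:** Only two cases were present. They are stacked flat in one column along the board. By wrist camera the lower case sits about 1 mm and the upper about 1–1.5 mm from the board's centre, and both are within about 0.5° of its direction.
- **Rotor:** It was lined up with the pin before lowering, so it dropped over it without any turning. The hub met the collar at the expected height, and after release the grip's top matched the fully seated position (not 10 mm high).
- **Switch:** I pushed it over last. The tip now stands about 24–25 mm to the +y side of its pivot, which is about 1.0 rad, fully on. The robot was clear of everything at hand-in.

**Checks that failed or disagreed:**
- **Fingertips:** They really end about 30 mm higher than the stated geometry. My first grasp closed in the air above a case without touching it. I allowed for the offset from then on.
- **Rotor position:** The top camera and the wrist camera differed by about 4–5 mm. I used the wrist camera.
- **Loose items:** In before-and-after top views, the tin, bowl and cat showed only small changes. The patch around the hair clip changed more (9.4 against 2.4–4.6). I put that down to the new column and its shadows, as the clip looks to be in the same place, but I did not measure its position.

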